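# Pack the kit case at the end of a tattoo session

### The job

Pack up the station: lift the kit case's lid until it rests open on its stop, then nest every rinse cup left on the bench onto the stack of its own size that is already started in the case, upright and fully home, and lay the pen machine level in the two-saddle cradle in the case, its battery body resting in both slots, either way round. Leave the lid up for the rest of the kit, and do not knock over or push about the other things on the bench.

Things in the scene. Friction and masses are not known exactly. Their poses are not given: they have to be found in the camera images.
- case: black kit case, fixed, 200 mm (its x) by 280 (y) by 135 tall without the 8 mm lid; walls and floor 5 mm. Origin: centre of its underside; x points from the front (pull side) to the hinge side, z up. Inside, at x = 0: at y = -89 mm and y = 0 the starting large and small cup, each in a square pocket of a foam insert whose top is 45 mm above the underside; at y = +87 mm the white pen cradle
- lid (a joint): angle of the case lid, rad: 0 shut, grows as it is lifted, 1.8 at its stop, where it leans back past upright and stays by its own weight; let go below about 1.5 it falls shut. 0.32 kg, hinged along the case's far (+x) top edge, turns freely, no spring
- lid_pull (a point): steel D-shaped pull that stands up from the lid at the middle of its front edge: 44 mm wide along y, 12 thick along x, 38 tall. This point: midway between its two posts, 25 mm above the lid's upper face, 22 mm in from the lid's front edge, 181 mm from the hinge line. Axes are the lid's: x towards the hinge, y along the hinge, z out of the lid's upper face
- lid_hinge (a point): middle of the lid's hinge line, on the case's far top edge, 136 mm up; the line runs along the case's y
- cradle (a point): pen cradle in the case: two white upright saddle plates 8 mm thick, at 32 mm either side of this point along the case's x, with slots open upward that run along the case's x: 35 mm wide at the floor, flaring to 54, 22 deep. This point: midway between the plates, level with the slot floors, 70 mm above the case's underside. Nothing stands between the plates
- pen_mid (a point): wireless pen machine, dark metal, about 160 g, lying on the bench: flat-sided battery body 90 mm long, 26 by 26, with a round bright grip up to 22 mm thick that adds 37 mm at one end. This point: centre of the battery body, about the balance point; x along the pen towards the grip end, z up. Lying in the cradle it is 13 mm above the slot floors
- large0_mid (a point): white stacking rinse cup, larger size, 54 mm tall, about 80 g, foot-heavy: upper 28 mm a straight band, 62 mm across outside, 55 inside; below a step the body tapers from 51 to a 44 mm foot. This point: on its axis, 27 mm above the foot; z = axis, up. Nested fully home it stands 28 mm above the like cup below. Stands in the case, starts the larger stack
- small0_mid (a point): white stacking rinse cup, smaller size, 50 mm tall, about 50 g, foot-heavy: upper 26 mm a straight band, 47 mm across outside, 40 inside; below a step the body tapers from 36 to a 31 mm foot. This point: on its axis, 25 mm above the foot; z = axis, up. Nested fully home it stands 26 mm above the like cup below. Stands in the case, starts the smaller stack
- large1_mid (a point): white stacking rinse cup, larger size, 54 mm tall, about 80 g, foot-heavy: upper 28 mm a straight band, 62 mm across outside, 55 inside; below a step the body tapers from 51 to a 44 mm foot. This point: on its axis, 27 mm above the foot; z = axis, up. Nested fully home it stands 28 mm above the like cup below. Stands on the bench, or is absent (None)
- large2_mid (a point): white stacking rinse cup, larger size, 54 mm tall, about 80 g, foot-heavy: upper 28 mm a straight band, 62 mm across outside, 55 inside; below a step the body tapers from 51 to a 44 mm foot. This point: on its axis, 27 mm above the foot; z = axis, up. Nested fully home it stands 28 mm above the like cup below. Stands on the bench, or is absent (None)
- small1_mid (a point): white stacking rinse cup, smaller size, 50 mm tall, about 50 g, foot-heavy: upper 26 mm a straight band, 47 mm across outside, 40 inside; below a step the body tapers from 36 to a 31 mm foot. This point: on its axis, 25 mm above the foot; z = axis, up. Nested fully home it stands 26 mm above the like cup below. Stands on the bench, or is absent (None)
- small2_mid (a point): white stacking rinse cup, smaller size, 50 mm tall, about 50 g, foot-heavy: upper 26 mm a straight band, 47 mm across outside, 40 inside; below a step the body tapers from 36 to a 31 mm foot. This point: on its axis, 25 mm above the foot; z = axis, up. Nested fully home it stands 26 mm above the like cup below. Stands on the bench, or is absent (None)
- small3_mid (a point): white stacking rinse cup, smaller size, 50 mm tall, about 50 g, foot-heavy: upper 26 mm a straight band, 47 mm across outside, 40 inside; below a step the body tapers from 36 to a 31 mm foot. This point: on its axis, 25 mm above the foot; z = axis, up. Nested fully home it stands 26 mm above the like cup below. Stands on the bench, or is absent (None)
- ink_a: dark ink dropper bottle, 30 mm across, 90 mm tall, on the bench among the cups; loose, to be left alone. Origin: centre of its underside
- ink_b: dark ink dropper bottle, 30 mm across, 90 mm tall, on the bench near the cups; loose, to be left alone. Origin: centre of its underside
- balm: amber balm jar with a black lid, 48 mm across, 45 mm tall; loose, to be left alone. Origin: centre of its underside
- spray: white trigger spray bottle, 74 mm across, 195 mm tall; loose, to be left alone. Origin: centre of its underside
- tape: clear roll of tape lying flat, 96 mm across, 24 mm tall; loose, to be left alone. Origin: centre of its underside
There are look-alikes about, which are no part of the job. What is shaped like the part that bears pen_mid but turquoise is not meant.

How it is judged:
By the outcome, as a careful person would: the job done as asked, in the order asked, and still so for the second after the job is handed in, with the robot touching nothing.
Of large1, large2, small1, small2, small3 only 3 to 5 are there at a start; the rules pass over those that are not, and their reading is None.
At some moment in a run one of large1, large2, small1, small2, small3 may be knocked a few centimetres aside while the robot is not near it.
It also fails if it takes over 210 s, if anything falls off the work surface, if the arm or the gripper's body presses on something with over 40 N, if the wrist force passes 120 N, or if a joint passes its speed limit or range.

### The arm

A 7-joint arm with a two-finger parallel gripper is mounted at the origin on the work surface. World frame = base frame: x ahead of the robot, y to its left, z up, the work surface at z = 0. Lengths are in mm, angles in rad, forces in N, time in s.
With the tool pointing down it reaches from about 400 to 875 mm from the base axis. Payload 4.4 kg.
Tool frame: the origin (TCP) lies between the finger pads; the fingertips stand 11 mm ahead of it and the grasp point (between the pads) lies 8 mm behind it; y points along the fingers, x is the direction in which the jaws open and shut, and the axes are right-handed (so a half turn about y gives the same grasp; the last joint's range is limited). The gripper opens to 85 mm and grips with 20 to 120 N. Pads are 22 mm wide; open, the fingers measure 114 mm over their backs; the gripper's body (76 mm by 85 mm) begins 54 mm behind the grasp point. The pads swing forward as they close: fully open they stand 13 mm farther back than shut.
Start: joints at [-1.171, 0.628, 0.038, 1.517, -0.027, 0.996, -0.02], TCP at [291.92, 580.776, 242.313] pointing down, gripper open.
Joint ranges: [-3.06, 3.06], [-0.37, 2.12], [-1.25, 1.32], [0.18, 2.47], [-1.1, 4.24], [0.23, 1.98], [-2.94, 2.94]. Speed limits (rad/s): [2.57, 2.57, 3.14, 3.14, 3.14, 3.14, 3.14].

### API

Orientations are given as [roll, pitch, yaw] about the fixed x, y, z axes, in that order (R = Rz(yaw) Ry(pitch) Rx(roll)).
In Python, from cell import * gives the robot as it stands.
- The arm moves only by the shell command python3 -m jog 'ROWS'. ROWS is JSON, a list of rows, each an object of numbers: "x", "y", "z": the shift along the tool's x, y, z in mm; "ax", "ay", "az": the turn, a rotation vector about the tool's x, y, z in rad; "grip": the finger opening in mm, from 0 to 85.4. In form: [{"x": .., "y": .., "z": .., "ax": .., "ay": .., "az": .., "grip": ..}, ...]. A call has 1 to 5 rows; each row is the pose to reach, as a shift and turn from the pose commanded when the call began, along the tool's axes at that moment; what a row does not reach only later rows make up. A row lasts 1/10 s, in which the tool goes at most 50 mm and 8.59 degrees, less where a joint would pass 70% of its speed; a pose out of reach is approached as far as the arm can. A call with a gripper value outside its range is refused whole. The fingers move at their own pace and stop on an object; the grip force is fixed at half the most. Time passes only in rows, so rows that repeat a pose let the fingers close. It gives the time, the measured TCP pose, the force and the opening at its end, in the units of the state.
- read_state(): the state, without advancing time (a new reading comes with each control period).
- get_image(name): name is "side" or "top"; returns a dict with "color" (400x640x3 uint8, red, green, blue), "vfov" (degrees; the focal length in pixels is half the picture's height over the tangent of half this angle, whatever the lens; pixels are square), "cx", "cy" (the principal point, pixels), "k1" (the pictures are not rectified: a ray, as slopes to the right and down, at radius r is drawn at 1 + k1 r^2 times it, then the intrinsics apply), "camera_from_world" (4x4, takes a point from world to camera coordinates). Camera axes: x right, y down, z forward; pixel columns grow to the right and rows downward; lengths in mm; the calibration is good to about 2 mm. A picture is of the moment at which its call begins. There is no depth.
- finish_job(): hands the job in, once; it reports no verdict.
The state is a dict: "clock": time; "qpos": joint angles; "qd": joint speeds; "tau": joint torques, N m; "eef_pos": TCP position; "tool_rot": TCP orientation; "force": force on the tool from outside, world axes, zero at the start; "torque": the same for the moment, N m; "width": finger opening in mm.
Only numpy, scipy, OpenCV 4.12 (cv2) and the standard library are available. Lean on these libraries where they do the work, as an engineer would, in place of code of your own. Each camera call takes 0.05 s, during which the arm holds its last target.

## Working session

There is one attempt and no reset: what is moved stays moved. The work goes in short steps, Python scripts to look and compute and a shell command to move; the robot and the scene stay as the last step left them, time stands still between calls to the robot, and variables do not carry over. Pictures are saved under pics/ and viewed, and the job is handed in when it is done.

```bash
ls; mkdir -p pics; python3 - <<'E'
from cell import *
import cv2, json
s=read_state(); print({k:(v if not hasattr(v,'tolist') else v.tolist()) for k,v in s.items()})
for n in ("side","top"):
    d=get_image(n); cv2.imwrite(f"pics/{n}0.png",d["color"][:,:,::-1])
    print(n,d["vfov"],d["cx"],d["cy"],d["k1"],d["camera_from_world"])
E
```

```text
pics
{'clock': 0.0, 'qpos': [-1.1707622527178179, 0.6293352240620053, 0.03845373971103765, 1.5183651827853422, -0.027025630437417673, 0.9962869598474408, -0.02000594857515296], 'qd': [0.0016230785214060212, 0.0021298609114833895, 3.273306177280921e-05, 0.00019113014241994855, -0.0005691567990193419, 0.0009237262998572154, 0.0005925398412741286], 'tau': [-0.001171888507087715, -56.33939981460571, 1.2259161472320557, -19.34491753578186, 0.01097217493224889, 0.010593109473120421, 9.613008842279669e-06], 'eef_pos': [291.6640041203386, 580.2198068138551, 241.39723875290403], 'tool_rot': [-1.570805884486374, 0.001876546013864555, 1.1049328759839823], 'force': [0.2603811272745384, 0.07684117461694788, -0.6722027408804135], 'torque': [-0.017103961056446883, -0.012626424077672891, 0.0029736615086828223], 'width': 85.02667183922496}
side 56.65073784496382 312.5075449034549 198.49846435451056 -0.07095177543423398 [[ 9.95169896e-01 -9.75589932e-02  1.09142386e-02 -5.10481294e+02]
 [-6.03456296e-02 -6.95651003e-01 -7.15840825e-01  7.28519171e+01]
 [ 7.74292112e-02  7.11724613e-01 -6.98178195e-01  1.00599740e+03]
 [ 0.00000000e+00  0.00000000e+00  0.00000000e+00  1.00000000e+00]]
top 56.63603778382312 311.4990835391672 200.59853665953202 -0.08614848482635167 [[-1.27162928e-02 -9.99825564e-01 -1.36798117e-02 -6.05814952e+01]
 [-9.83895265e-01  1.49507505e-02 -1.78119572e-01  5.22737951e+02]
 [ 1.78293025e-01  1.11944813e-02 -9.83913757e-01  1.02971193e+03]
 [ 0.00000000e+00  0.00000000e+00  0.00000000e+00  1.00000000e+00]]
```

View images.

View pics/side0.png

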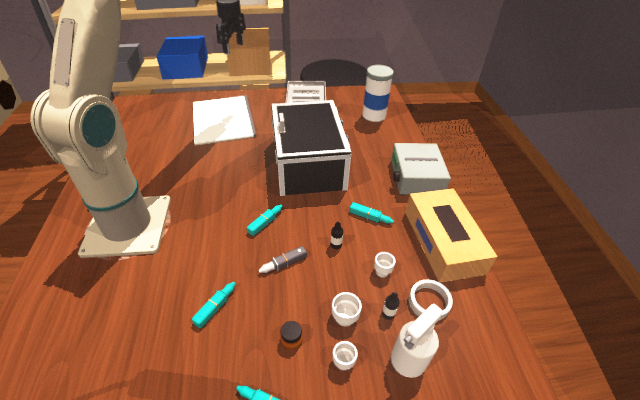

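View pics/top0.png

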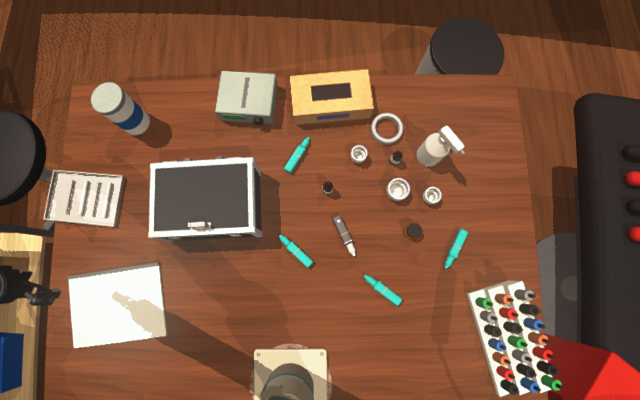

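```bash
cat > h.py <<'E'
from cell import *
import cv2, numpy as np
from scipy.spatial.transform import Rotation as Rn
def K(d):
    f=200/np.tan(np.radians(d["vfov"])/2)
    return np.array([[f,0,d["cx"]],[0,f,d["cy"]],[0,0,1.]]), np.array([d["k1"],0,0,0.])
def rays(d,px):
    k,D=K(d); p=cv2.undistortPoints(np.array(px,float).reshape(-1,1,2),k,D).reshape(-1,2)
    M=np.array(d["camera_from_world"]); R,t=M[:3,:3],M[:3,3]
    return -R.T@t, np.c_[p,np.ones(len(p))]@R
def plane(d,px,z):
    o,r=rays(d,px); return o+r*((z-o[2])/r[:,2])[:,None]
def proj(d,P):
    k,D=K(d); M=np.array(d["camera_from_world"])
    return cv2.projectPoints(np.array(P,float).reshape(-1,1,3),cv2.Rodrigues(M[:3,:3])[0],M[:3,3],k,D)[0].reshape(-1,2)
def tri(d1,p1,d2,p2):
    o1,r1=rays(d1,[p1]);o2,r2=rays(d2,[p2])
    A=np.c_[r1[0],-r2[0]]; s=np.linalg.lstsq(A,o2-o1,rcond=None)[0]
    a,b=o1+s[0]*r1[0],o2+s[1]*r2[0]; return (a+b)/2,np.linalg.norm(a-b)
def crop(d,x0,y0,x1,y1,name,s=4):
    c=d["color"][y0:y1,x0:x1,::-1]; cv2.imwrite(f"pics/{name}.png",cv2.resize(c,None,fx=s,fy=s,interpolation=cv2.INTER_CUBIC))
def st():
    s=read_state(); print(round(s["clock"],2),np.round(s["eef_pos"],1),np.round(s["tool_rot"],3),"F",np.round(s["force"],1),"w",round(s["width"],1),"q",np.round(s["qpos"],2))
    return s
def togo(P,rpy):
    """shift/turn in tool axes from measured pose to target"""
    s=read_state(); R0=Rn.from_euler("xyz",s["tool_rot"]); R1=Rn.from_euler("xyz",rpy)
    print("shift",np.round(R0.inv().apply(np.array(P)-s["eef_pos"]),1),"turn",np.round((R0.inv()*R1).as_rotvec(),3))
E
python3 - <<'E'
from h import *
a=get_image("top"); b=get_image("side")
crop(a,130,130,280,260,"c1",5); crop(a,310,120,470,270,"c2",5); crop(b,220,200,460,380,"c3",3); crop(b,250,80,370,210,"c4",5)
E
```

```text
(no output)
```

View pics/c1.png

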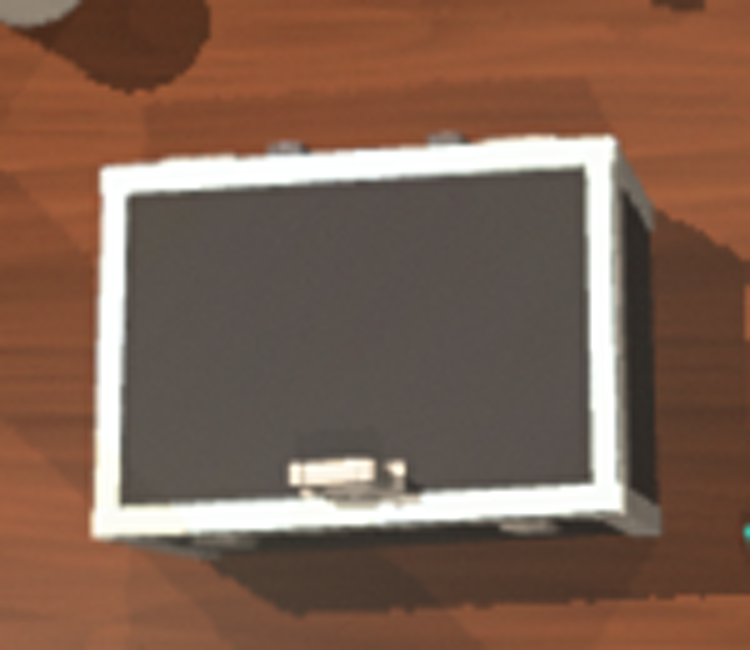

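View pics/c2.png

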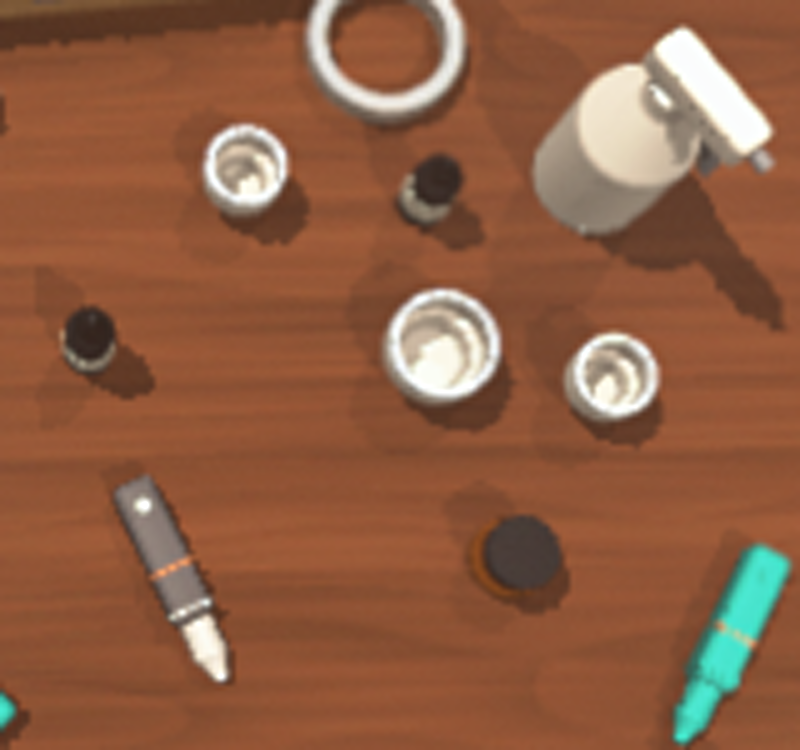

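View pics/c3.png

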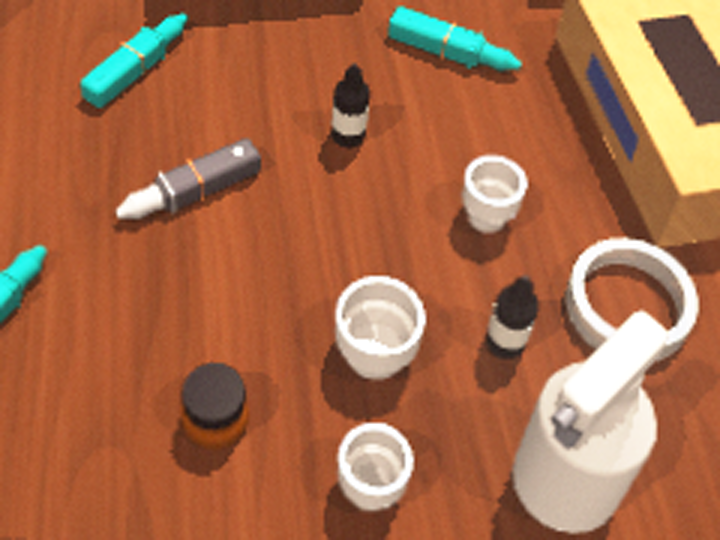

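View pics/c4.png

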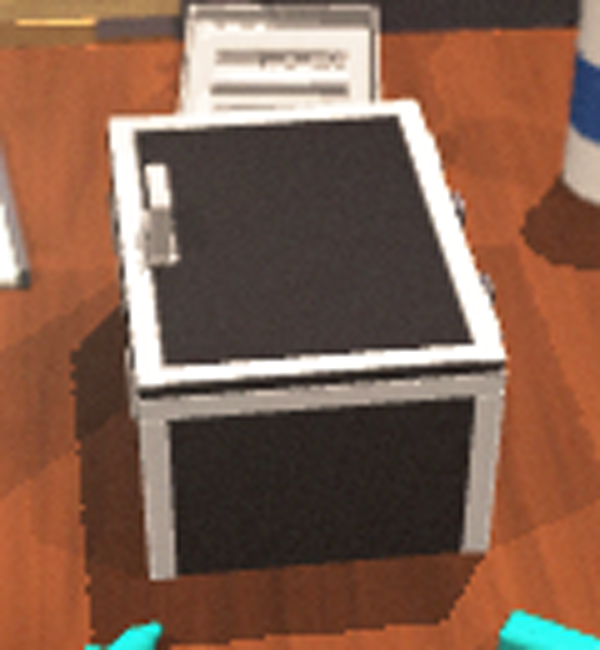

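```bash
python3 - <<'E'
from h import *
a=get_image("top"); b=get_image("side")
T=[(150.4-.4,163.6-.4),(252.6-.4,157.6-.4),(255.6-.4,232.6-.4),(148.6-.4,237.2-.4)]
P=plane(a,T,143); print(P.round(1)); print(np.linalg.norm(np.roll(P,-1,0)-P,axis=1))
S=[(250+112/5-.4,80+118/5-.4),(250+415/5-.4,80+104/5-.4),(250+505/5-.4,80+357/5-.4),(250+142/5-.4,80+387/5-.4)]
Q=plane(b,S,143); print("side: FL,BL,BR,FR");print(Q.round(1))
print("mean",P.mean(0),Q.mean(0))
# cups: rims via top & side (5x crop @310,120 ; 3x crop @220,200)
def t(x,y): return (310+(x+.5)/5-.5,120+(y+.5)/5-.5)
def s(x,y): return (220+(x+.5)/3-.5,200+(y+.5)/3-.5)
for n,tt,ss,h in [("smallA",(246,167),(495,185),50),("large",(443,345),(380,316),54),("smallB",(613,376),(376,464),50)]:
    print(n,plane(a,[t(*tt)],h).round(1),plane(b,[s(*ss)],h).round(1),tri(a,t(*tt),b,s(*ss)))
for n,tt,ss in [("penrear",(134,485),(248,152)),("penstep",(192,609),(170,192)),("pentip",(223,677),(120,213))]:
    print(n,plane(a,[t(*tt)],20).round(1),plane(b,[s(*ss)],20).round(1))
for n,tt in [("inkA",(90,330)),("inkB",(437,180))]: print(n,plane(a,[t(*tt)],88).round(1))
print("ink base side",plane(b,[s(350,135),s(508,345)],0).round(1), "balm",plane(a,[t(522,551)],45))
E
```

```text
[[615.7 374.  143. ]
 [626.2  90.1 143. ]
 [422.9  78.9 143. ]
 [413.3 365.5 143. ]]
[284.12612572 203.67452201 286.74969354 202.49938262]
side: FL,BL,BR,FR
[[415.  366.9 143. ]
 [614.1 369.  143. ]
 [625.7  91.3 143. ]
 [426.   81.1 143. ]]
mean [519.52218599 227.1288239  143.        ] [520.22504372 227.07332684 143.        ]
smallA [[ 662.3 -209.8   50. ]] [[ 661.7 -216.5   50. ]] (array([ 664.55272075, -210.80294859,   41.98478861]), np.float64(0.6096125851188208))
large [[ 552.  -319.9   54. ]] [[ 552.7 -323.2   54. ]] (array([ 553.17432156, -320.85850886,   49.74758141]), np.float64(0.4794300335670951))
smallB [[ 533.  -419.6   50. ]] [[ 533.8 -426.7   50. ]] (array([ 535.03257314, -422.77031136,   40.22934571]), np.float64(0.24294926786156573))
penrear [[ 477.6 -140.4   20. ]] [[ 473.1 -143.3   20. ]]
penstep [[ 404.1 -172.5   20. ]] [[ 407.2 -178.2   20. ]]
pentip [[ 364.5 -189.3   20. ]] [[ 366.9 -195.2   20. ]]
inkA [[ 556.4 -114.1   88. ]]
inkB [[ 641.2 -314.2   88. ]]
ink base side [[ 563.9 -117.3    0. ]
 [ 653.4 -326.7    0. ]] balm [[ 432.40402617 -361.19586424   45.        ]]
```

```bash
python3 - <<'E'
from h import *
a=get_image("top"); b=get_image("side")
c=np.array([521,227,0.]); th=.038
X=np.array([np.cos(th),np.sin(th),0]);Y=np.array([-np.sin(th),np.cos(th),0]);Z=np.array([0,0,1.])
def cs(x,y,z): return c+x*X+y*Y+z*Z
for d,n,o in((a,"top",None),(b,"side",None)):
    print(n,"pull top corners",proj(d,[cs(-81+i,j,181) for i in(-6,6) for j in(-22,22)]).round(1).tolist(),"lid",proj(d,[cs(i,j,143) for i in(-103,100) for j in(-140,140)]).round(1).tolist())
print(plane(a,[(187.5,223.9),(211.3,224.9)],181))
print("side pull", [(250+x/5-.4,80+y/5-.4) for x,y in((157,165),(160,262))])
t=lambda x,y:(310+(x+.5)/5-.5,120+(y+.5)/5-.5)
print("spray base near",plane(a,[t(590,225),t(540,180)],10).round(0),"neck",plane(a,[t(640,125)],140).round(0),"nozzle",plane(a,[t(770,130),t(680,30)],190).round(0))
togo([440,224,241],[-np.pi/2,0,1.609])
E
```

```text
top pull top corners [[204.6, 226.5], [187.6, 227.4], [204.6, 221.8], [187.6, 222.7]] lid [[253.6, 232.0], [149.1, 237.0], [251.9, 157.2], [151.2, 163.2]]
side pull top corners [[279.1, 120.4], [278.1, 112.3], [283.3, 120.1], [282.2, 112.1]] lid [[277.0, 156.6], [271.3, 103.8], [350.8, 151.1], [333.0, 100.1]]
[[442.11321253 246.33366337 181.        ]
 [438.89562867 184.68907636 181.        ]]
side pull [(281.0, 112.6), (281.6, 132.0)]
spray base near [[ 635. -425.   10.]
 [ 664. -396.   10.]] neck [[ 656. -416.  140.]] nozzle [[ 635. -468.  190.]
 [ 691. -425.  190.]]
shift [-252.2    1.2 -292.6] turn [-0.    -0.504 -0.   ]
```

```bash
python3 -m jog '[{"x":-252,"y":1,"z":-293,"ay":-0.504,"grip":80},{"x":-252,"y":1,"z":-293,"ay":-0.504,"grip":80},{"x":-252,"y":1,"z":-293,"ay":-0.504,"grip":80},{"x":-252,"y":1,"z":-293,"ay":-0.504,"grip":80},{"x":-252,"y":1,"z":-293,"ay":-0.504,"grip":80}]'; python3 -c "
from h import *
st(); togo([440,224,241],[-np.pi/2,0,1.609])"
```

```text
0.4 [291.9 580.7 242.2] [-1.571  0.     1.105] F [ 0.4 -0.2  0. ] w 85.6 q [-1.17  0.63  0.04  1.52 -0.03  1.   -0.02]
shift [-252.2    1.2 -292.6] turn [-0.    -0.504 -0.   ]$[0]: bad value
```

```bash
python3 -m jog '[{"x":-32,"y":0,"z":-37,"ay":-0.08,"grip":80},{"x":-64,"y":0,"z":-75,"ay":-0.2,"grip":80},{"x":-96,"y":0,"z":-112,"ay":-0.3,"grip":80},{"x":-128,"y":0,"z":-150,"ay":-0.4,"grip":80},{"x":-160,"y":0,"z":-187,"ay":-0.5,"grip":80}]'; python3 -m jog -h | head -30; python3 -c "
from h import *
st(); togo([440,224,241],[-np.pi/2,0,1.609])"
```

```text
0.4 [291.9 580.7 242.2] [-1.571  0.     1.105] F [ 0.4 -0.2  0. ] w 85.6 q [-1.17  0.63  0.04  1.52 -0.03  1.   -0.02]
shift [-252.2    1.2 -292.6] turn [-0.    -0.504 -0.   ]$[0]: bad value
invalid input: not JSON, or not a number
```

```bash
python3 -m jog '[{"x":-252,"y":1,"z":-293,"ax":0,"ay":-0.504,"az":0,"grip":80},{"x":-252,"y":1,"z":-293,"ax":0,"ay":-0.504,"az":0,"grip":80},{"x":-252,"y":1,"z":-293,"ax":0,"ay":-0.504,"az":0,"grip":80},{"x":-252,"y":1,"z":-293,"ax":0,"ay":-0.504,"az":0,"grip":80},{"x":-252,"y":1,"z":-293,"ax":0,"ay":-0.504,"az":0,"grip":80}]';  python3 -c "
from h import *
st(); togo([440,224,241],[-np.pi/2,0,1.609])"
```

```text
clock: 0.9
eef_pos: [388.7, 348.1, 241.9]
tool_rot: [-1.571, -0.0, 1.61]
force: [0.2, 0.1, 0.1]
width: 79.9
0.9 [388.7 348.1 241.9] [-1.571 -0.     1.61 ] F [0.2 0.1 0.1] w 79.9 q [-0.71  0.45 -0.1   1.87  0.06  0.83  0.77]
shift [-126.1    0.8  -46.4] turn [0.    0.001 0.   ]
```

```bash
python3 -m jog '[{"x":-126,"y":0,"z":-46,"ax":0,"ay":0,"az":0,"grip":80},{"x":-126,"y":0,"z":-46,"ax":0,"ay":0,"az":0,"grip":80},{"x":-126,"y":0,"z":-46,"ax":0,"ay":0,"az":0,"grip":80},{"x":-126,"y":40,"z":-46,"ax":0,"ay":0,"az":0,"grip":80},{"x":-126,"y":65,"z":-46,"ax":0,"ay":0,"az":0,"grip":80}]';  python3 -c "
from h import *
st(); togo([440,224,162],[-np.pi/2,0,1.609])
a=get_image('top'); b=get_image('side'); crop(a,130,130,280,260,'d1',5); crop(b,250,60,370,190,'d2',5)"
```

```text
clock: 1.4
eef_pos: [439.5, 224.0, 175.9]
tool_rot: [-1.572, 0.0, 1.605]
force: [-1.1, 0.1, -0.0]
width: 80.0
1.4 [439.5 224.  175.9] [-1.572  0.     1.605] F [-1.1  0.1 -0. ] w 80.0 q [-0.47  0.5  -0.08  2.02  0.07  0.62  1.01]
shift [-0.1 13.9 -0.5] turn [ 0.001 -0.004 -0.   ]
```

View pics/d2.png

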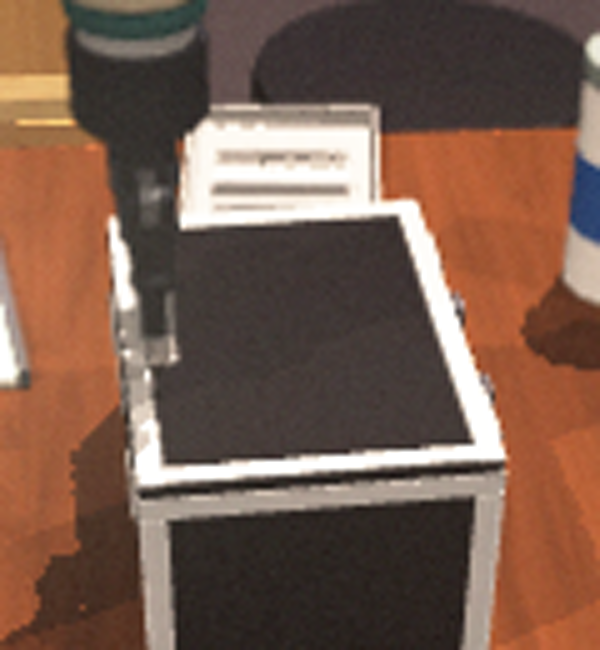

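The picture shows the near finger beside the pull, around crop (155,320), straddling it in y. I'll lower and close.

```bash
python3 -m jog '[{"x":0,"y":14,"z":0,"ax":0,"ay":0,"az":0,"grip":80},{"x":0,"y":14,"z":0,"ax":0,"ay":0,"az":0,"grip":35},{"x":0,"y":14,"z":0,"ax":0,"ay":0,"az":0,"grip":35},{"x":0,"y":14,"z":0,"ax":0,"ay":0,"az":0,"grip":35},{"x":0,"y":14,"z":0,"ax":0,"ay":0,"az":0,"grip":35}]'
python3 -m jog '[{"x":0,"y":0,"z":0,"ax":0,"ay":0,"az":0,"grip":35},{"x":0,"y":0,"z":0,"ax":0,"ay":0,"az":0,"grip":35}]'
```

```text
clock: 2.0
eef_pos: [439.4, 225.1, 164.3]
tool_rot: [-1.572, 0.001, 1.609]
force: [-0.1, -3.7, 5.3]
width: 42.8
clock: 2.2
eef_pos: [439.4, 225.1, 164.3]
tool_rot: [-1.572, 0.001, 1.609]
force: [-0.7, -2.7, 5.0]
width: 42.9
```

```bash
python3 -c "
import numpy as np
r=lambda t:np.array([-181.5*np.cos(t)+36*np.sin(t),181.5*np.sin(t)+36*np.cos(t)])
T=np.arange(0,13)*.15
for i in range(0,12,5):
  for t in T[i+1:i+6]:
    d=r(t)-r(T[i]); print(round(t,2),'z',round(-d[0]),'y',round(-d[1]))
  print()
"
```

```text
0.15 z -7 y -27
0.3 z -19 y -52
0.45 z -34 y -75
0.6 z -52 y -96
0.75 z -73 y -114

0.9 z -24 y -14
1.05 z -49 y -25
1.2 z -76 y -32
1.35 z -104 y -35
1.5 z -131 y -34

1.65 z -27 y 6
1.8 z -53 y 15
```

```bash
python3 -m jog '[{"x":0,"y":-27,"z":-7,"ax":0,"ay":0,"az":0,"grip":35},{"x":0,"y":-27,"z":-7,"ax":0,"ay":0,"az":0,"grip":35},{"x":0,"y":-52,"z":-19,"ax":0,"ay":0,"az":0,"grip":35},{"x":0,"y":-75,"z":-34,"ax":0,"ay":0,"az":0,"grip":35},{"x":0,"y":-75,"z":-34,"ax":0,"ay":0,"az":0,"grip":35}]';  python3 -c "
from h import *
st()
b=get_image('side'); crop(b,230,40,390,190,'d3',4)"
```

```text
clock: 2.7
eef_pos: [473.7, 226.5, 239.2]
tool_rot: [-1.572, 0.0, 1.609]
force: [-2.2, -3.2, -1.1]
width: 42.8
2.7 [473.7 226.5 239.2] [-1.572  0.     1.609] F [-2.2 -3.2 -1.1] w 42.8 q [-0.44  0.45 -0.09  1.87  0.05  0.82  1.05]
```

View pics/d3.png

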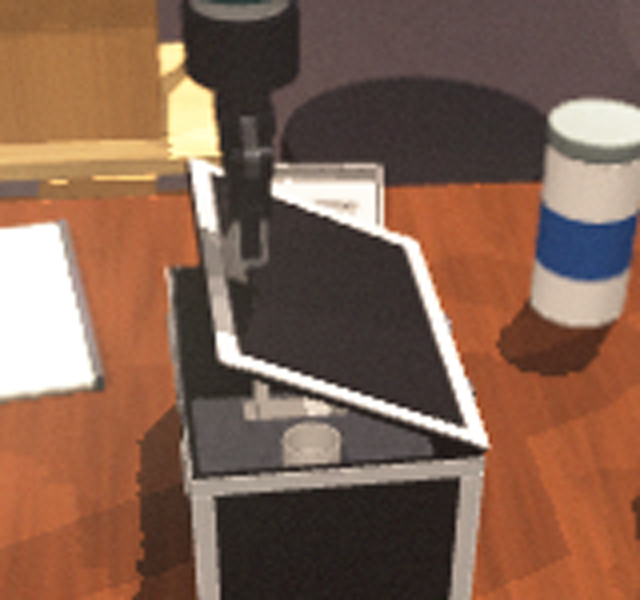

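The lid is at about 0.45 rad with the pull turning between the pads. I'll keep following the arc.

```bash
python3 -m jog '[{"x":0,"y":-21,"z":-18,"ax":0,"ay":0,"az":0,"grip":35},{"x":0,"y":-39,"z":-39,"ax":0,"ay":0,"az":0,"grip":35},{"x":0,"y":-53,"z":-63,"ax":0,"ay":0,"az":0,"grip":35},{"x":0,"y":-64,"z":-88,"ax":0,"ay":0,"az":0,"grip":35},{"x":0,"y":-71,"z":-115,"ax":0,"ay":0,"az":0,"grip":35}]';  python3 -c "
from h import *
st()
b=get_image('side'); crop(b,230,0,390,190,'d4',3)"
```

```text
clock: 3.25
eef_pos: [585.8, 230.9, 307.7]
tool_rot: [-1.565, 0.002, 1.609]
force: [-2.2, -2.2, -4.2]
width: 42.8
3.25 [585.8 230.9 307.7] [-1.565  0.002  1.609] F [-2.2 -2.2 -4.2] w 42.8 q [-0.37  0.54 -0.08  1.49  0.04  1.12  1.15]
```

View pics/d4.png

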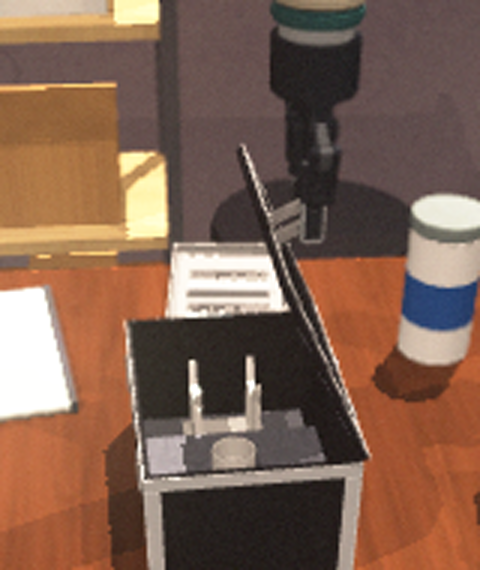

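```bash
python3 -m jog '[{"x":0,"y":-3,"z":-28,"ax":0,"ay":0,"az":0,"grip":35},{"x":0,"y":-2,"z":-55,"ax":0,"ay":0,"az":0,"grip":35},{"x":0,"y":4,"z":-82,"ax":0,"ay":0,"az":0,"grip":35},{"x":0,"y":10,"z":-100,"ax":0,"ay":0,"az":0,"grip":35},{"x":0,"y":10,"z":-100,"ax":0,"ay":0,"az":0,"grip":35}]';  python3 -c "
from h import *
st()
b=get_image('side'); crop(b,230,0,390,190,'d5',3)"
```

```text
clock: 3.8
eef_pos: [690.1, 235.0, 297.5]
tool_rot: [-1.574, 0.0, 1.607]
force: [-0.3, -2.2, 6.0]
width: 42.5
3.8 [690.1 235.  297.5] [-1.574  0.     1.607] F [-0.3 -2.2  6. ] w 42.5 q [-0.33  0.71 -0.07  1.18  0.05  1.24  1.21]
```

View pics/d5.png

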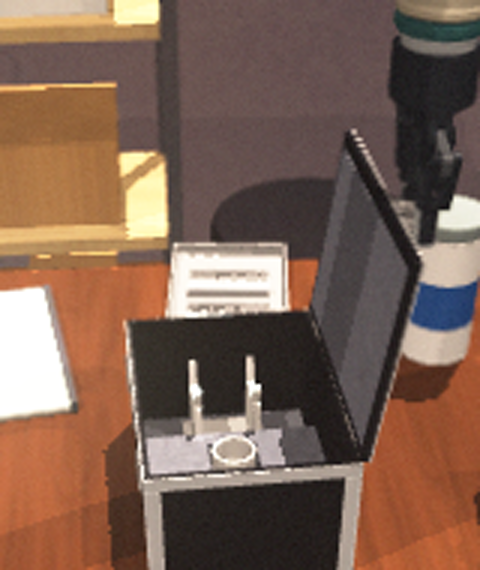

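```bash
python3 -m jog '[{"x":0,"y":2,"z":-6,"ax":0,"ay":0,"az":0,"grip":35},{"x":0,"y":2,"z":-6,"ax":0,"ay":0,"az":0,"grip":85},{"x":0,"y":2,"z":-6,"ax":0,"ay":0,"az":0,"grip":85},{"x":0,"y":2,"z":-6,"ax":0,"ay":0,"az":0,"grip":85},{"x":0,"y":2,"z":-6,"ax":0,"ay":0,"az":0,"grip":85}]';
python3 -m jog '[{"x":0,"y":-30,"z":-6,"ax":0,"ay":0,"az":0,"grip":85},{"x":0,"y":-80,"z":-8,"ax":0,"ay":0,"az":0,"grip":85},{"x":0,"y":-105,"z":-8,"ax":0,"ay":0,"az":0,"grip":85}]'
python3 -c "
from h import *
st()
b=get_image('side'); crop(b,230,0,390,190,'d6',3);a=get_image('top'); crop(a,130,90,280,260,'d7',4)"
```

```text
clock: 4.35
eef_pos: [693.3, 236.3, 296.6]
tool_rot: [-1.571, -0.001, 1.61]
force: [0.8, 0.6, 0.1]
width: 84.5
clock: 4.65
eef_pos: [702.7, 236.5, 406.1]
tool_rot: [-1.576, -0.002, 1.609]
force: [-0.1, 0.2, 0.4]
width: 84.9
4.65 [702.7 236.5 406.1] [-1.576 -0.002  1.609] F [-0.1  0.2  0.4] w 84.9 q [-0.34  0.69 -0.06  0.93  0.04  1.51  1.22]
```

View pics/d6.png

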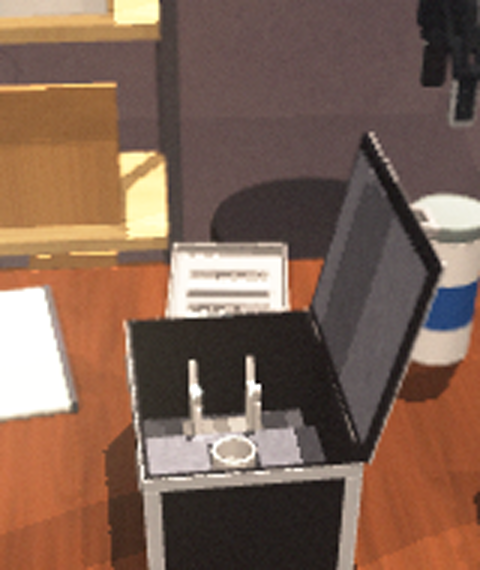

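View pics/d7.png

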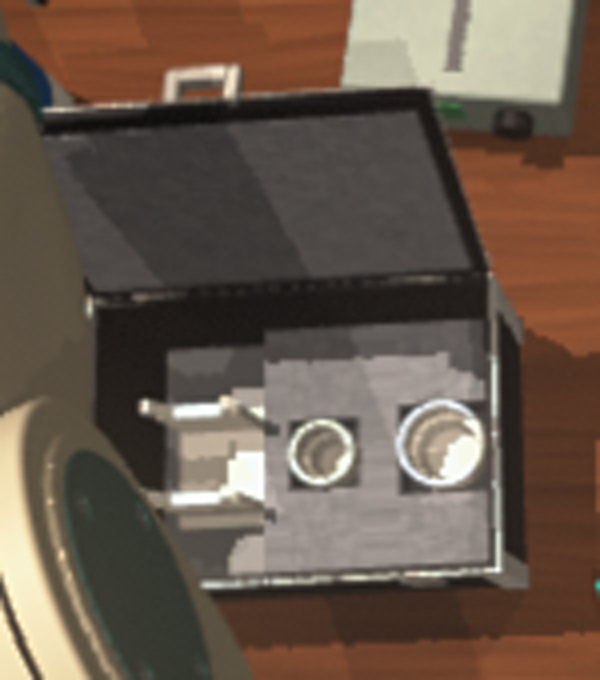

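```bash
python3 -c "
from h import *
a=get_image('top'); b=get_image('side')
c=np.array([521,227,0.]); th=.038
X=np.array([np.cos(th),np.sin(th),0]);Y=np.array([-np.sin(th),np.cos(th),0])
print('small0',tri(a,(210.1,203.1),b,(308,150.7)),'exp',c, plane(a,[(210.1,203.1)],55),'large0 z59',plane(a,[(240,200.6)],59),'exp',c-89*Y)
crop(b,290,120,370,170,'e1',8)
togo([552,-321,200],[-np.pi/2,0,-.55]); st()
"
```

```text
small0 (array([519.66076836, 228.83511102,  47.20653931]), np.float64(1.7187654804120918)) exp [521. 227.   0.] [[517.39855724 226.46699951  55.        ]] large0 z59 [[522.70713193 138.07959735  59.        ]] exp [524.38118612 138.06425027   0.        ]
shift [-551.2  201.5  171. ] turn [-0.000e+00  2.159e+00  1.000e-03]
4.85 [701.5 236.2 401.9] [-1.572e+00 -1.000e-03  1.609e+00] F [-0.2 -0.9 -0.3] w 84.7 q [-0.34  0.7  -0.06  0.94  0.04  1.51  1.22]
```

View pics/e1.png

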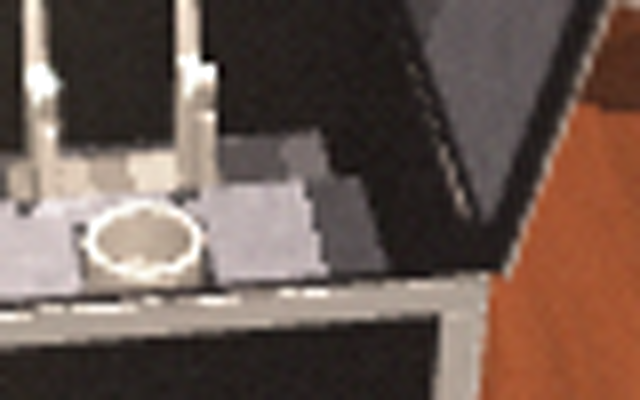

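```bash
python3 -m jog '[{"x":-48,"y":0,"z":8,"ax":0,"ay":0.15,"az":0,"grip":85},{"x":-97,"y":0,"z":15,"ax":0,"ay":0.3,"az":0,"grip":85},{"x":-145,"y":0,"z":25,"ax":0,"ay":0.45,"az":0,"grip":85},{"x":-193,"y":0,"z":35,"ax":0,"ay":0.6,"az":0,"grip":85},{"x":-242,"y":0,"z":40,"ax":0,"ay":0.75,"az":0,"grip":85}]'
python3 -c "
from h import *
st(); togo([552,-321,150],[-np.pi/2,0,-.55])"
```

```text
clock: 5.35
eef_pos: [669.1, -9.0, 400.0]
tool_rot: [-1.568, 0.002, 0.853]
force: [1.0, 0.3, 0.4]
width: 84.8
5.35 [669.1  -9.  400. ] [-1.568  0.002  0.853] F [1.  0.3 0.4] w 84.8 q [-0.09  0.56  0.12  1.21 -0.07  1.38  0.88]
shift [-311.6  250.2 -117.6] turn [-1.000e-03  1.403e+00 -4.000e-03]
```

```bash
python3 -m jog '[{"x":-35,"y":25,"z":-13,"ax":0,"ay":0.15,"az":0,"grip":85},{"x":-70,"y":50,"z":-26,"ax":0,"ay":0.3,"az":0,"grip":85},{"x":-105,"y":75,"z":-40,"ax":0,"ay":0.45,"az":0,"grip":85},{"x":-140,"y":100,"z":-53,"ax":0,"ay":0.6,"az":0,"grip":85},{"x":-175,"y":125,"z":-66,"ax":0,"ay":0.75,"az":0,"grip":85}]'
python3 -c "
from h import *
st(); togo([552,-321,150],[-np.pi/2,0,-.55])"
```

```text
clock: 5.85
eef_pos: [604.6, -183.9, 274.1]
tool_rot: [-1.57, 0.003, 0.103]
force: [0.8, 0.4, -0.1]
width: 85.4
5.85 [ 604.6 -183.9  274.1] [-1.57   0.003  0.103] F [ 0.8  0.4 -0.1] w 85.4 q [ 0.07  0.59  0.3   1.54 -0.19  1.05  0.52]
shift [ -66.   124.1 -131.1] turn [-0.     0.653 -0.003]
```

```bash
python3 -m jog '[{"x":-15,"y":28,"z":-30,"ax":0,"ay":0.15,"az":0,"grip":85},{"x":-30,"y":55,"z":-60,"ax":0,"ay":0.3,"az":0,"grip":85},{"x":-45,"y":82,"z":-90,"ax":0,"ay":0.45,"az":0,"grip":85},{"x":-58,"y":105,"z":-115,"ax":0,"ay":0.6,"az":0,"grip":85},{"x":-66,"y":124,"z":-131,"ax":0,"ay":0.653,"az":0,"grip":85}]'
python3 -c "
from h import *
st(); togo([552,-321,40],[-np.pi/2,0,-.55])
b=get_image('side'); crop(b,220,200,460,380,'f1',3);a=get_image('top'); crop(a,310,120,470,270,'f2',4)"
```

```text
clock: 6.35
eef_pos: [552.1, -322.2, 149.8]
tool_rot: [-1.573, 0.004, -0.55]
force: [-0.3, -0.2, -0.1]
width: 84.9
6.35 [ 552.1 -322.2  149.8] [-1.573  0.004 -0.55 ] F [-0.3 -0.2 -0.1] w 84.9 q [ 0.24  0.76  0.42  1.64 -0.39  0.83  0.27]
shift [ -0.3 109.8   1.2] turn [ 0.002  0.    -0.004]
```

View pics/f1.png

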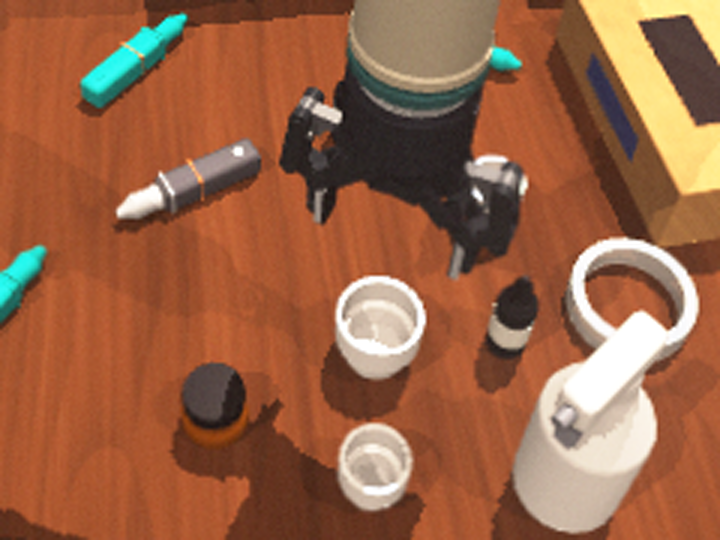

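View pics/f2.png

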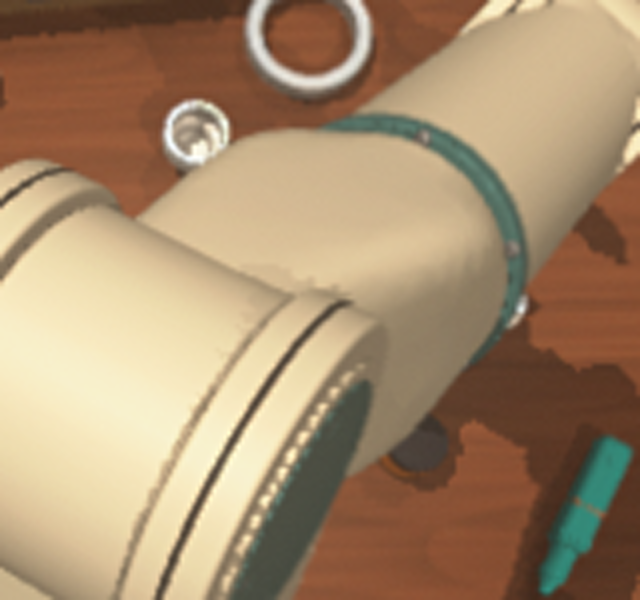

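Side view: the large cup at crop (380,320) is unmoved and the jaws stand above it. I'll descend and close.

```bash
python3 -m jog '[{"x":0,"y":40,"z":1,"ax":0,"ay":0,"az":0,"grip":85},{"x":0,"y":80,"z":1,"ax":0,"ay":0,"az":0,"grip":85},{"x":0,"y":110,"z":1,"ax":0,"ay":0,"az":0,"grip":85},{"x":0,"y":110,"z":1,"ax":0,"ay":0,"az":0,"grip":85},{"x":0,"y":110,"z":1,"ax":0,"ay":0,"az":0,"grip":50}]'
python3 -m jog '[{"x":0,"y":0,"z":0,"ax":0,"ay":0,"az":0,"grip":50},{"x":0,"y":0,"z":0,"ax":0,"ay":0,"az":0,"grip":50},{"x":0,"y":0,"z":0,"ax":0,"ay":0,"az":0,"grip":50}]'
python3 -c "
from h import *
st(); 
b=get_image('side'); crop(b,220,200,460,380,'f3',3)"
```

```text
clock: 6.95
eef_pos: [556.8, -318.6, 43.4]
tool_rot: [-1.57, -0.0, -0.541]
force: [0.5, -0.7, 0.1]
width: 73.0
clock: 7.25
eef_pos: [557.6, -320.3, 45.5]
tool_rot: [-1.57, -0.005, -0.543]
force: [-0.5, 1.2, 7.6]
width: 59.2
7.25 [ 557.6 -320.3   45.5] [-1.57  -0.005 -0.543] F [-0.5  1.2  7.6] w 59.2 q [ 0.28  0.89  0.34  1.68 -0.45  0.64  0.33]
```

View pics/f3.png

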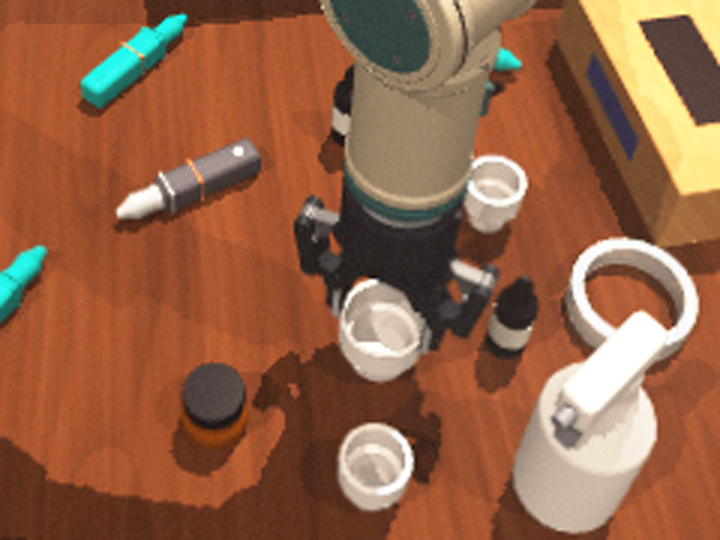

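```bash
python3 -c "
from h import *
s=st()
b=get_image('side')
R=Rn.from_euler('xyz',s['tool_rot']).as_matrix(); p=np.array(s['eef_pos'])
pts=[p-8*R[:,1],p-8*R[:,1]+30*R[:,0],p-8*R[:,1]-30*R[:,0],[p[0],p[1],54]]
q=proj(b,pts); print(q.round(1).tolist(), ((q-[310,270])*6).round().tolist(), R.round(2).tolist())
crop(b,310,270,410,350,'f4',6)"
```

```text
7.3 [ 557.6 -320.3   45.5] [-1.57  -0.005 -0.543] F [-0.5  0.8  7.9] w 58.9 q [ 0.28  0.89  0.34  1.68 -0.45  0.64  0.33]
[[348.4, 303.7], [361.6, 309.2], [335.4, 298.3], [348.4, 303.6]] [[230.0, 202.0], [310.0, 235.0], [152.0, 170.0], [230.0, 201.0]] [[0.86, 0.0, 0.52], [-0.52, -0.0, 0.86], [0.0, -1.0, 0.0]]
```

View pics/f4.png

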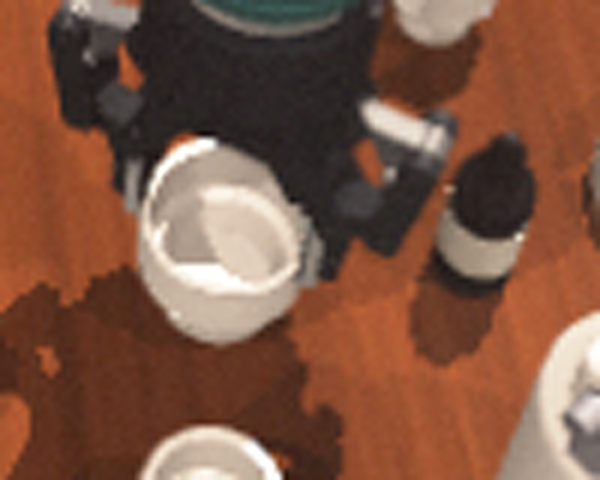

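```bash
python3 -m jog '[{"x":0,"y":-20,"z":0,"ax":0,"ay":0,"az":0,"grip":50},{"x":0,"y":-60,"z":0,"ax":0,"ay":0,"az":0,"grip":50},{"x":0,"y":-110,"z":0,"ax":0,"ay":0,"az":0,"grip":50},{"x":0,"y":-160,"z":0,"ax":0,"ay":0,"az":0,"grip":50},{"x":0,"y":-170,"z":0,"ax":0,"ay":0,"az":0,"grip":50}]'
python3 -c "
from h import *
st(); togo([524,138,215],[-np.pi/2,0,.038])
b=get_image('side'); crop(b,280,160,430,300,'f5',5)"
```

```text
clock: 7.85
eef_pos: [558.6, -322.2, 220.3]
tool_rot: [-1.571, -0.013, -0.544]
force: [0.8, -0.9, -0.2]
width: 58.9
7.85 [ 558.6 -322.2  220.3] [-1.571 -0.013 -0.544] F [ 0.8 -0.9 -0.2] w 58.9 q [ 0.21  0.68  0.46  1.58 -0.35  0.95  0.24]
shift [-267.8    2.   375.9] turn [ 0.004 -0.582  0.012]
```

View pics/f5.png

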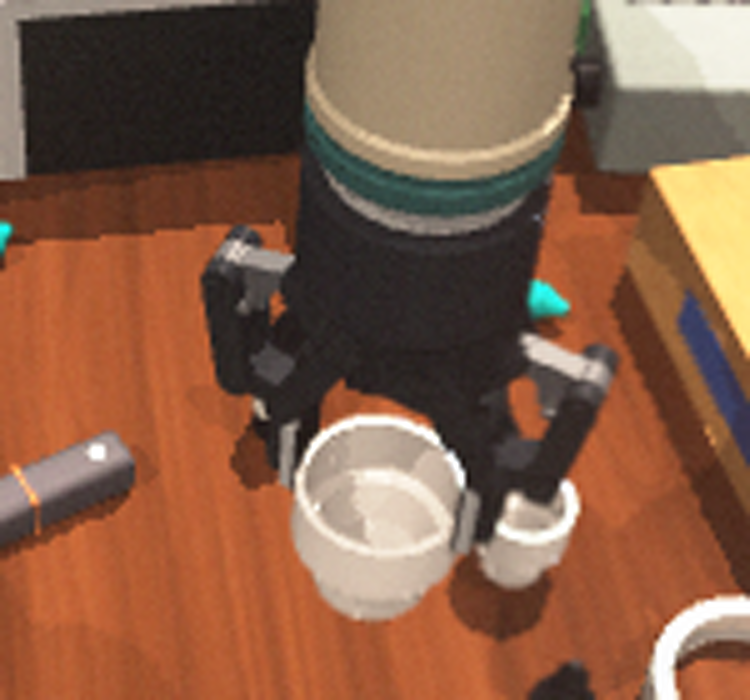

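```bash
python3 -c "
from h import *
s=st()
a=get_image('top');b=get_image('side')
p=np.array(s['eef_pos'])
for dz in (0,4,8,12): print(dz,proj(b,[p+[0,0,dz]]).round(1))
P=plane(b,[(355.7,256.8)],p[2]+8); print(P-p)
cv2.imwrite('pics/f6.png',a['color'][:,:,::-1])"
```

```text
7.9 [ 558.2 -321.5  219.1] [-1.57  -0.011 -0.544] F [-0.2 -0.  -0.2] w 59.2 q [ 0.21  0.68  0.46  1.58 -0.35  0.95  0.24]
0 [[356.2 257.3]]
4 [[356.4 255.9]]
8 [[356.6 254.6]]
12 [[356.8 253.2]]
[[-2.47292566 -4.73252844  8.        ]]
```

View pics/f6.png

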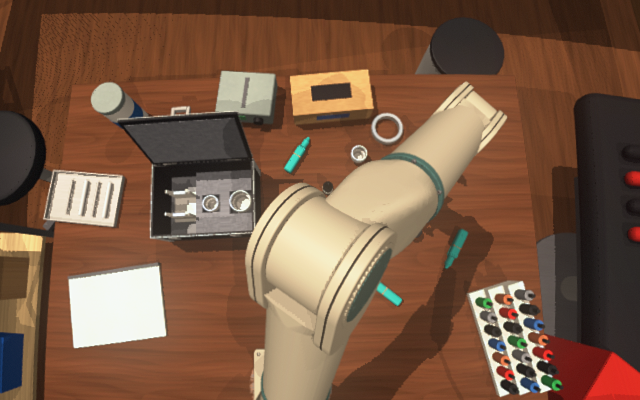

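```bash
python3 -c "
from h import *
togo([523.5,142.5,220],[-np.pi/2,0,.038])"; python3 -m jog '[{"x":-25,"y":0,"z":38,"ax":0,"ay":-0.05,"az":0,"grip":50},{"x":-51,"y":0,"z":75,"ax":0,"ay":-0.12,"az":0,"grip":50},{"x":-78,"y":0,"z":115,"ax":0,"ay":-0.18,"az":0,"grip":50},{"x":-105,"y":0,"z":152,"ax":0,"ay":-0.24,"az":0,"grip":50},{"x":-132,"y":0,"z":190,"ax":0.002,"ay":-0.3,"az":0.006,"grip":50}]'
python3 -c "
from h import *
st();togo([523.5,142.5,220],[-np.pi/2,0,.038])"
```

```text
shift [-266.6   -6.7  378.5] turn [-0.    -0.582  0.002]
clock: 8.5
eef_pos: [539.0, -86.3, 210.5]
tool_rot: [-1.568, 0.01, -0.241]
force: [1.2, 0.2, -0.9]
width: 59.0
8.5 [539.  -86.3 210.5] [-1.568  0.01  -0.241] F [ 1.2  0.2 -0.9] w 59.0 q [-0.15  0.55  0.39  1.84 -0.29  0.81  0.15]
shift [-69.8  -8.3 218.5] turn [-0.004 -0.279 -0.01 ]
```

```bash
python3 -m jog '[{"x":-14,"y":-8,"z":44,"ax":0,"ay":-0.06,"az":0,"grip":50},{"x":-28,"y":-8,"z":88,"ax":0,"ay":-0.12,"az":0,"grip":50},{"x":-42,"y":-8,"z":132,"ax":0,"ay":-0.18,"az":0,"grip":50},{"x":-56,"y":-8,"z":176,"ax":0,"ay":-0.24,"az":-0.01,"grip":50},{"x":-70,"y":-8,"z":218,"ax":-0.004,"ay":-0.279,"az":-0.01,"grip":50}]'
python3 -m jog '[{"x":0,"y":0,"z":0,"ax":0,"ay":0,"az":0,"grip":50}]'
python3 -c "
from h import *
s=st();togo([523.5,142.5,160],[-np.pi/2,0,.038])
a=get_image('top');b=get_image('side');cv2.imwrite('pics/g1.png',a['color'][:,:,::-1]);crop(b,240,30,400,170,'g2',5)
print((proj(b,[np.array(s['eef_pos'])+[0,0,8]])-[240,30])*5)"
```

```text
clock: 9.0
eef_pos: [523.7, 141.6, 219.6]
tool_rot: [-1.573, -0.001, 0.038]
force: [1.2, 0.7, -0.8]
width: 59.0
clock: 9.1
eef_pos: [522.9, 148.5, 219.1]
tool_rot: [-1.568, 0.0, 0.048]
force: [-0.3, -0.1, -0.7]
width: 58.9
9.1 [522.9 148.5 219.1] [-1.568  0.     0.048] F [-0.3 -0.1 -0.7] w 58.9 q [-0.54  0.52  0.33  1.85 -0.23  0.8  -0.05]
shift [ 0.3 59.1 -6.1] turn [-0.003  0.01  -0.   ]
[[358.67955599 424.78218967]]
```

View pics/g2.png

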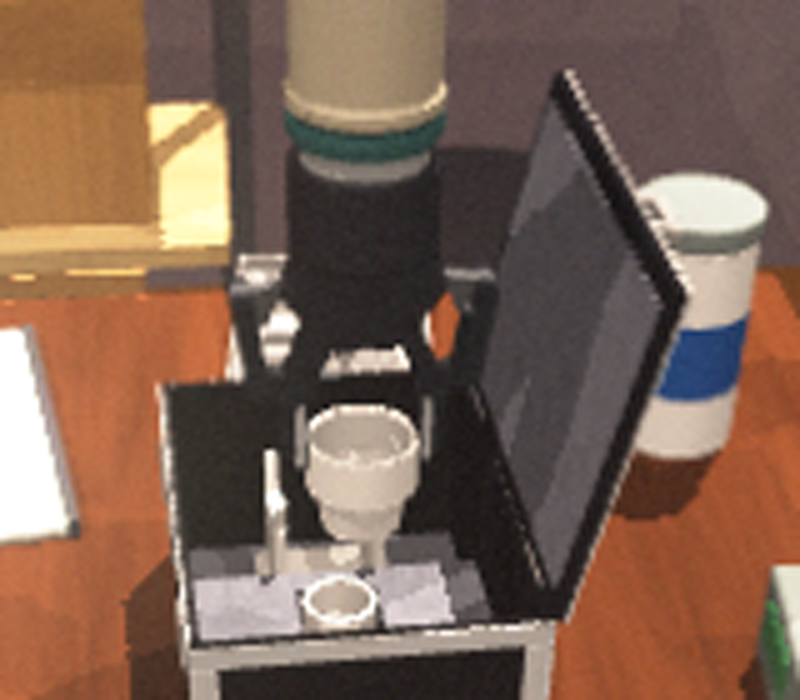

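View pics/g1.png

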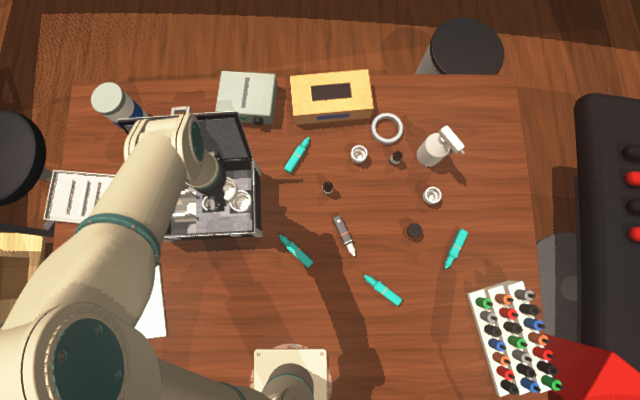

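```bash
python3 -c "
from h import *
s=st()
a=get_image('top');b=get_image('side');crop(a,180,150,270,230,'g3',8)
p=np.array(s['eef_pos'])
print((proj(a,[p+[0,0,8],p+[30,1,-11],p+[-30,-1,-11]])-[180,150])*8)
print(tri(a,(180+400/8,150+320/8),b,(240+363/5-.4,30+437/5-.4)))"
```

```text
9.2 [524.1 141.  219.6] [-1.573e+00 -1.000e-03  3.900e-02] F [-0.4 -1.7 -1.2] w 59.1 q [-0.54  0.52  0.33  1.85 -0.23  0.8  -0.05]
[[358.73243665 301.81653195]
 [373.20282233 221.05571017]
 [373.9369092  409.62257371]]
(array([519.57216143, 126.93906881, 233.48672298]), np.float64(5.042023621030172))
```

View pics/g3.png

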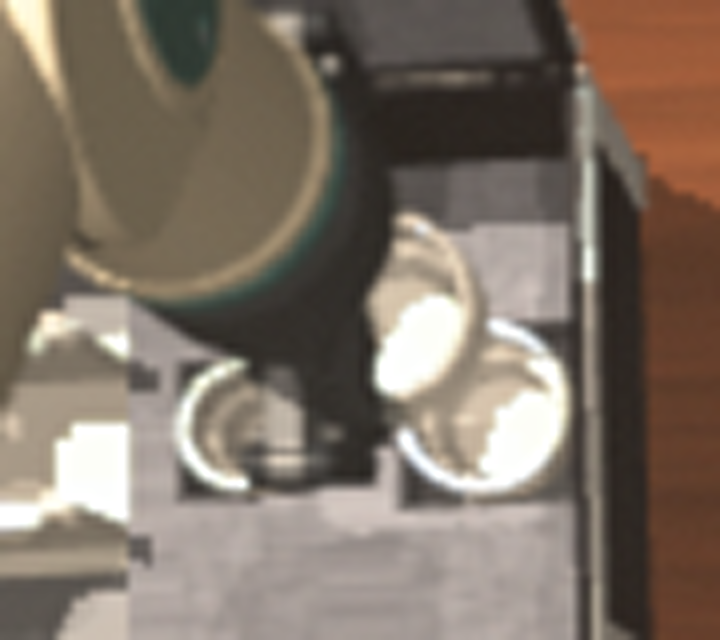

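```bash
python3 -m jog '[{"x":0,"y":35,"z":2,"ax":0,"ay":0,"az":0,"grip":50},{"x":0,"y":70,"z":2,"ax":0,"ay":0,"az":0,"grip":50},{"x":0,"y":95,"z":2,"ax":0,"ay":0,"az":0,"grip":50},{"x":0,"y":100,"z":2,"ax":0,"ay":0,"az":0,"grip":50},{"x":0,"y":100,"z":2,"ax":0,"ay":0,"az":0,"grip":50}]'
python3 -m jog '[{"x":0,"y":0,"z":0,"ax":0,"ay":0,"az":0,"grip":50}]'
python3 -c "
from h import *
s=st();togo([524,143,90],[-np.pi/2,0,.038])
a=get_image('top');b=get_image('side');crop(a,180,150,270,230,'g4',8);crop(b,240,60,400,170,'g5',5)"
```

```text
clock: 9.8
eef_pos: [526.0, 139.9, 121.0]
tool_rot: [-1.573, -0.003, 0.032]
force: [0.6, -0.2, -0.1]
width: 58.9
clock: 9.9
eef_pos: [527.3, 140.9, 122.6]
tool_rot: [-1.572, -0.006, 0.034]
force: [0.4, 0.2, -0.6]
width: 58.9
9.9 [527.3 140.9 122.6] [-1.572 -0.006  0.034] F [ 0.4  0.2 -0.6] w 58.9 q [-0.49  0.66  0.27  1.93 -0.3   0.58  0.01]
shift [-3.4 32.6  2.3] turn [ 0.001 -0.004  0.006]
```

View pics/g4.png

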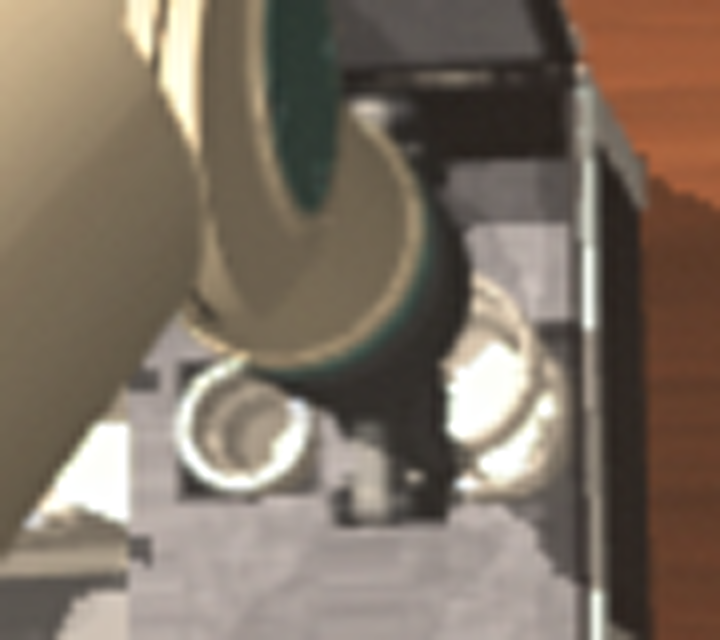

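View pics/g5.png

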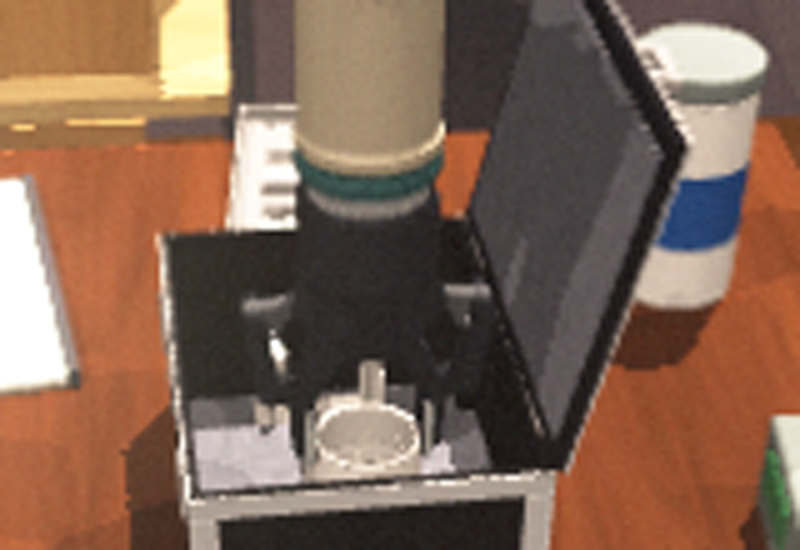

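```bash
python3 -c "
from h import *
a=get_image('top');b=get_image('side');s=st();p=np.array(s['eef_pos'])
print((proj(a,[[523.5,138,59],[523.5,138,128],p+[0,0,6]])-[180,150])*8)
# rim centre side : left 315 right 420 ->367.5; top 402
print((proj(b,[[523.5,138,128],p+[0,0,6]])-[240,60])*5)
"
```

```text
10.1 [527.1 141.7 122.8] [-1.571 -0.007  0.035] F [ 0.3 -0.3 -1.2] w 58.9 q [-0.49  0.66  0.27  1.93 -0.3   0.58  0.01]
[[480.26650237 402.63185854]
 [438.90997397 366.07965845]
 [427.68582968 355.43212314]]
[[359.77114022 435.54919893]
 [365.36018753 430.16928148]]
```

```bash
python3 -m jog '[{"x":-4,"y":0,"z":1,"ax":0,"ay":0,"az":0.006,"grip":50},{"x":-4,"y":8,"z":1,"ax":0,"ay":0,"az":0.006,"grip":50},{"x":-5,"y":16,"z":1,"ax":0,"ay":0,"az":0.006,"grip":50},{"x":-5,"y":24,"z":1,"ax":0,"ay":0,"az":0.006,"grip":50},{"x":-5,"y":24,"z":1,"ax":0,"ay":0,"az":0.006,"grip":50}]'
python3 -c "
from h import *
s=st();p=np.array(s['eef_pos'])
a=get_image('top');b=get_image('side');crop(a,180,150,270,230,'g6',8);crop(b,240,60,400,170,'g7',5);togo([524,143,90],[-np.pi/2,0,.038])
print((proj(a,[[523.5,138,p[2]+6]])-[180,150])*8)
print((proj(b,[[523.5,138,p[2]+6]])-[240,60])*5)
"
```

```text
clock: 10.6
eef_pos: [520.4, 142.2, 96.1]
tool_rot: [-1.573, 0.004, 0.035]
force: [-0.3, -0.1, -0.4]
width: 59.1
10.6 [520.4 142.2  96.1] [-1.573  0.004  0.035] F [-0.3 -0.1 -0.4] w 59.1 q [-0.48  0.7   0.24  1.95 -0.31  0.53  0.02]
shift [2.8 7.1 0.7] turn [ 0.001 -0.003 -0.002]
[[455.06360283 380.36040712]]
[[359.32881343 471.78900074]]
```

View pics/g6.png

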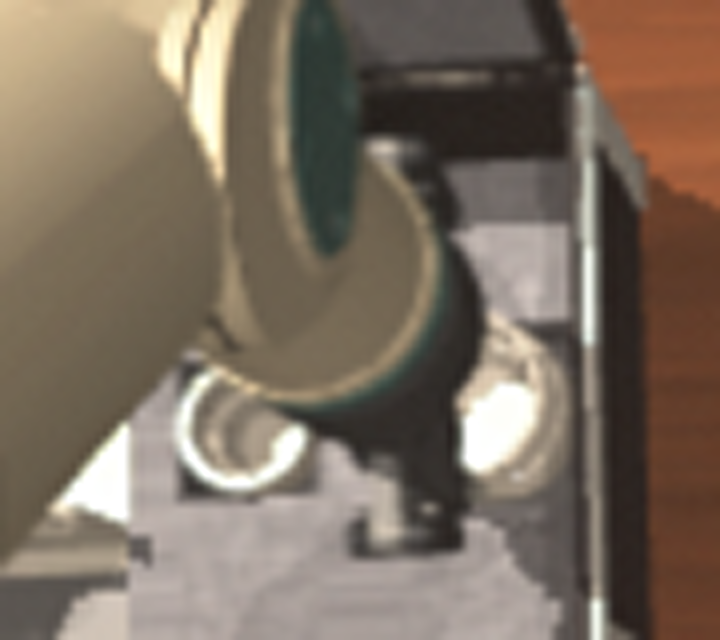

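View pics/g7.png

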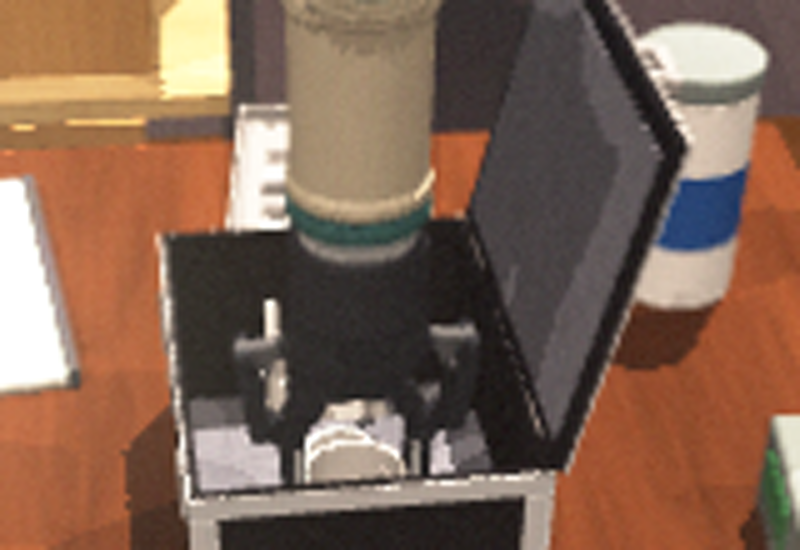

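```bash
python3 -m jog '[{"x":2,"y":4,"z":1,"ax":0,"ay":0,"az":0,"grip":50},{"x":2,"y":8,"z":1,"ax":0,"ay":0,"az":0,"grip":50},{"x":1,"y":11,"z":1,"ax":0,"ay":0,"az":0,"grip":50},{"x":1,"y":11,"z":1,"ax":0,"ay":0,"az":0,"grip":50}]'
python3 -m jog '[{"x":0,"y":0,"z":0,"ax":0,"ay":0,"az":0,"grip":50}]'
```

```text
clock: 11.1
eef_pos: [521.8, 143.3, 86.1]
tool_rot: [-1.572, 0.002, 0.035]
force: [-0.5, -0.3, -0.4]
width: 59.0
clock: 11.2
eef_pos: [522.2, 143.4, 86.6]
tool_rot: [-1.572, 0.001, 0.035]
force: [-0.3, -1.2, -1.4]
width: 59.1
```

```bash
python3 -m jog '[{"x":0,"y":3,"z":0,"ax":0,"ay":0,"az":0,"grip":50},{"x":0,"y":6,"z":0,"ax":0,"ay":0,"az":0,"grip":50},{"x":0,"y":6,"z":0,"ax":0,"ay":0,"az":0,"grip":50}]'
python3 -m jog '[{"x":0,"y":3,"z":0,"ax":0,"ay":0,"az":0,"grip":50},{"x":0,"y":6,"z":0,"ax":0,"ay":0,"az":0,"grip":50},{"x":0,"y":6,"z":0,"ax":0,"ay":0,"az":0,"grip":50}]'
```

```text
clock: 11.5
eef_pos: [522.1, 143.3, 80.2]
tool_rot: [-1.572, 0.002, 0.035]
force: [-0.0, -1.0, -0.8]
width: 59.0
clock: 11.8
eef_pos: [522.9, 143.4, 78.2]
tool_rot: [-1.57, -0.0, 0.034]
force: [-7.2, -2.0, 33.6]
width: 59.1
```

```bash
python3 -m jog '[{"x":0,"y":-3,"z":0,"ax":0,"ay":0,"az":0,"grip":50},{"x":0,"y":-3,"z":0,"ax":0,"ay":0,"az":0,"grip":85},{"x":0,"y":-3,"z":0,"ax":0,"ay":0,"az":0,"grip":85},{"x":0,"y":-3,"z":0,"ax":0,"ay":0,"az":0,"grip":85},{"x":0,"y":-3,"z":0,"ax":0,"ay":0,"az":0,"grip":85}]'
python3 -m jog '[{"x":0,"y":-20,"z":0,"ax":0,"ay":0,"az":0,"grip":85},{"x":0,"y":-60,"z":0,"ax":0,"ay":0,"az":0,"grip":85},{"x":0,"y":-110,"z":0,"ax":0,"ay":0,"az":0,"grip":85},{"x":0,"y":-140,"z":0,"ax":0,"ay":0,"az":0,"grip":85},{"x":0,"y":-140,"z":0,"ax":0,"ay":0,"az":0,"grip":85}]'
python3 -c "
from h import *
s=st();p=np.array(s['eef_pos']);
a=get_image('top');b=get_image('side');crop(a,180,150,270,230,'h1',8);crop(b,240,60,400,170,'h2',5);togo([662,-211,160],[-np.pi/2,0,-.3])
print((proj(a,[[523.5,138,87],[523.5,138,59]])-[180,150])*8)
cv2.imwrite('pics/h3.png',a['color'][:,:,::-1])
"
```

```text
clock: 12.3
eef_pos: [522.1, 143.4, 77.2]
tool_rot: [-1.572, 0.002, 0.035]
force: [0.9, -0.1, 0.3]
width: 85.0
clock: 12.8
eef_pos: [525.3, 144.1, 221.7]
tool_rot: [-1.57, -0.007, 0.035]
force: [-0.3, 0.9, -0.4]
width: 85.1
12.8 [525.3 144.1 221.7] [-1.57  -0.007  0.035] F [-0.3  0.9 -0.4] w 85.1 q [-0.55  0.52  0.34  1.85 -0.23  0.8  -0.05]
shift [ 127.    57.9 -359.5] turn [ 0.001  0.335 -0.001]
[[464.12652689 388.37050133]
 [480.26650237 402.63185854]]
```

View pics/h1.png

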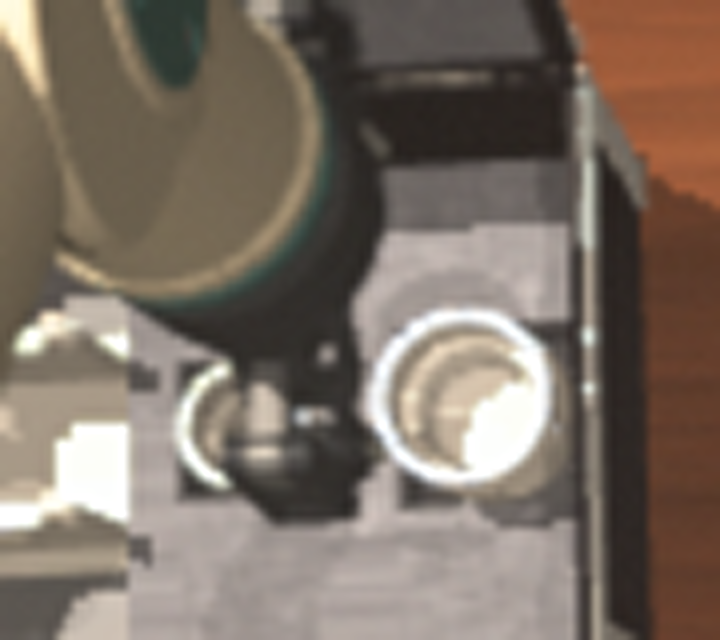

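View pics/h2.png

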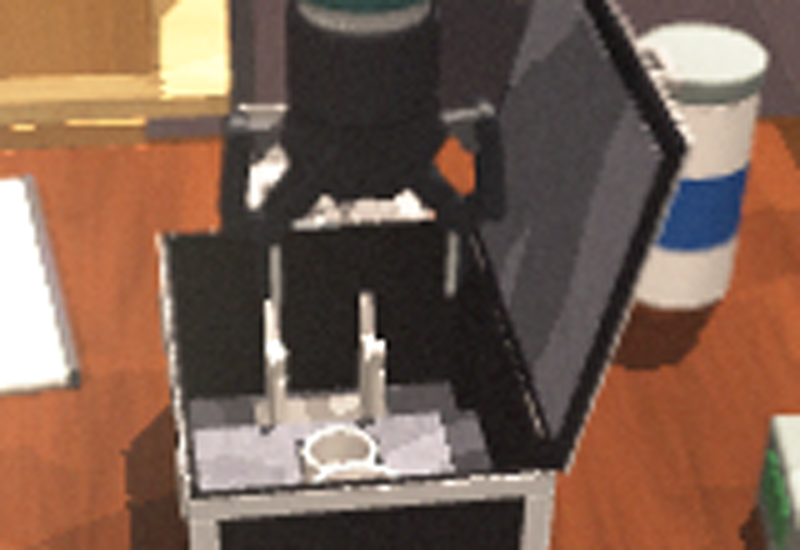

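View pics/h3.png

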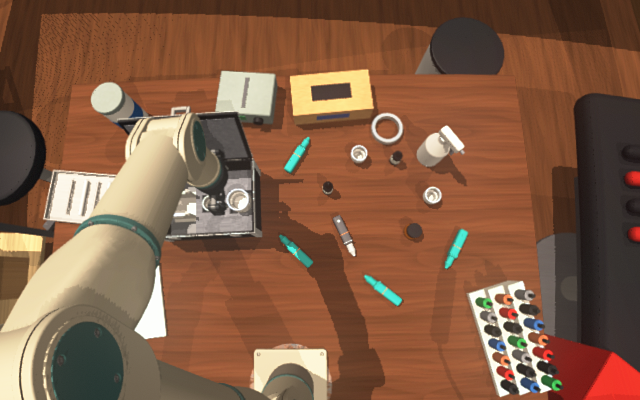

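```bash
python3 -m jog '[{"x":5,"y":0,"z":-48,"ax":0,"ay":-0.11,"az":0,"grip":85},{"x":20,"y":0,"z":-95,"ax":0,"ay":-0.22,"az":0,"grip":85},{"x":38,"y":0,"z":-141,"ax":0,"ay":-0.33,"az":0,"grip":85},{"x":55,"y":0,"z":-187,"ax":0,"ay":-0.44,"az":0,"grip":85},{"x":73,"y":10,"z":-232,"ax":0,"ay":-0.55,"az":0,"grip":85}]'
python3 -c "
from h import *
st();togo([660,-211,110],[-np.pi/2,0,.9])"
```

```text
clock: 13.4
eef_pos: [603.7, -87.6, 206.5]
tool_rot: [-1.57, 0.002, 0.589]
force: [-0.0, -0.0, 0.5]
width: 84.9
13.4 [603.7 -87.6 206.5] [-1.57   0.002  0.589] F [-0.  -0.   0.5] w 84.9 q [-0.01  0.62  0.17  1.67 -0.12  0.86  0.8 ]
shift [ -21.6   96.4 -134. ] turn [-0.001 -0.311 -0.002]
```

```bash
python3 -m jog '[{"x":-7,"y":15,"z":-45,"ax":0,"ay":-0.1,"az":0,"grip":85},{"x":-14,"y":30,"z":-90,"ax":0,"ay":-0.2,"az":0,"grip":85},{"x":-20,"y":60,"z":-124,"ax":0,"ay":-0.3,"az":0,"grip":85},{"x":-21,"y":80,"z":-134,"ax":0,"ay":-0.311,"az":0,"grip":85},{"x":-21,"y":80,"z":-134,"ax":0,"ay":-0.311,"az":0,"grip":85}]'
python3 -c "
from h import *
s=st();p=np.array(s['eef_pos']);togo([662,-211,36],[-np.pi/2,0,.9])
b=get_image('side'); crop(b,320,180,450,300,'i1',5);a=get_image('top'); crop(a,330,120,460,240,'i2',5)
R=Rn.from_euler('xyz',s['tool_rot']).as_matrix()
print(((proj(b,[[662,-211,50]])-[320,180])*5).round(), ((proj(a,[[662,-211,50]])-[330,120])*5).round())"
```

```text
clock: 13.9
eef_pos: [656.1, -211.0, 121.6]
tool_rot: [-1.561, 0.006, 0.892]
force: [-0.7, 0.3, -0.2]
width: 85.2
13.9 [ 656.1 -211.   121.6] [-1.561  0.006  0.892] F [-0.7  0.3 -0.2] w 85.2 q [ 0.23  0.82  0.06  1.49 -0.06  0.84  1.21]
shift [ 4.2 85.5 -5.4] turn [-0.009 -0.008 -0.006]
[[321. 397.]] [[146. 166.]]
```

View pics/i1.png

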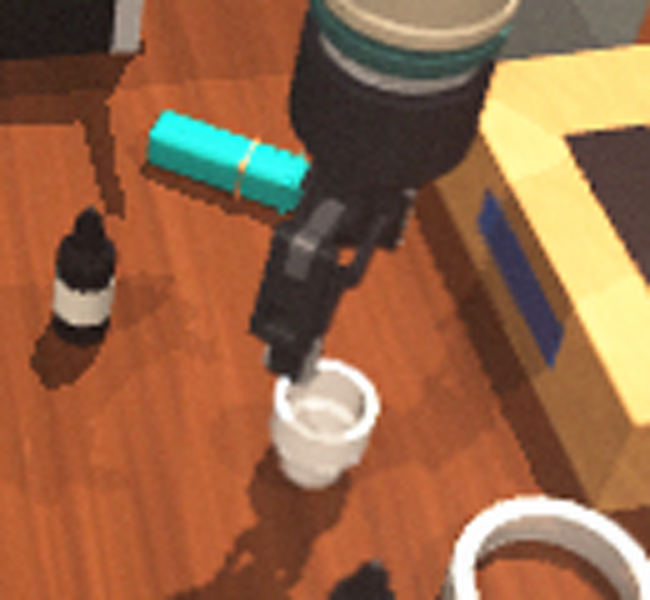

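View pics/i2.png

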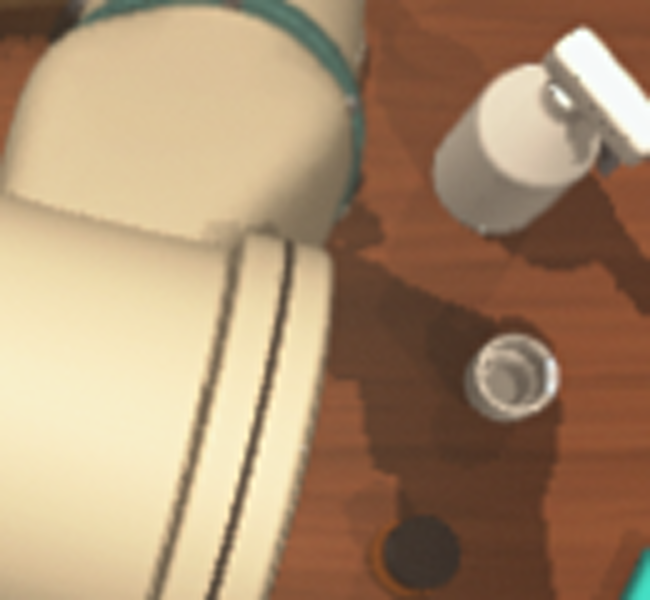

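```bash
python3 -m jog '[{"x":3.5,"y":15,"z":-7,"ax":-0.009,"ay":-0.008,"az":-0.006,"grip":85},{"x":3.5,"y":35,"z":-7,"ax":-0.009,"ay":-0.008,"az":-0.006,"grip":85},{"x":3.5,"y":55,"z":-7,"ax":-0.009,"ay":-0.008,"az":-0.006,"grip":85},{"x":3.5,"y":55,"z":-7,"ax":-0.009,"ay":-0.008,"az":-0.006,"grip":85},{"x":3.5,"y":55,"z":-7,"ax":-0.009,"ay":-0.008,"az":-0.006,"grip":85}]'
python3 -c "
from h import *
s=st();togo([663.5,-212.5,36],[-np.pi/2,0,.9])"
```

```text
clock: 14.5
eef_pos: [668.1, -209.7, 73.2]
tool_rot: [-1.58, -0.005, 0.906]
force: [0.5, 0.6, -0.5]
width: 85.3
14.5 [ 668.1 -209.7   73.2] [-1.58  -0.005  0.906] F [ 0.5  0.6 -0.5] w 85.3 q [ 0.24  0.89  0.05  1.5  -0.06  0.75  1.22]
shift [-5.2 37.2  2.2] turn [0.009 0.006 0.005]
```

```bash
for i in 1 2 3; do python3 -m jog '[{"x":0,"y":0,"z":0,"ax":0,"ay":0,"az":0,"grip":85}]' | grep -E "eef|rot"; done;python3 -c "
from h import *
for i in range(3): st(); get_image('side')"
```

```text
eef_pos: [668.7, -210.5, 74.3]
tool_rot: [-1.582, -0.005, 0.905]
eef_pos: [668.5, -210.9, 74.3]
tool_rot: [-1.582, -0.005, 0.904]
eef_pos: [668.1, -211.0, 73.9]
tool_rot: [-1.581, -0.005, 0.904]
14.8 [ 668.1 -211.    73.9] [-1.581 -0.005  0.904] F [ 0.2  0.7 -0.1] w 84.9 q [ 0.24  0.89  0.05  1.5  -0.06  0.75  1.22]
14.85 [ 668.  -211.    73.7] [-1.581 -0.005  0.904] F [ 0.8 -0.3  0.2] w 85.5 q [ 0.24  0.89  0.05  1.5  -0.06  0.75  1.22]
14.9 [ 667.8 -211.    73.4] [-1.58  -0.005  0.904] F [-0.5  0.2  0.2] w 84.8 q [ 0.24  0.89  0.05  1.5  -0.06  0.75  1.22]
```

```bash
for i in 1 2 3 4; do python3 -m jog '[{"x":0,"y":0,"z":0,"ax":0,"ay":0,"az":0,"grip":85},{"x":0,"y":0,"z":0,"ax":0,"ay":0,"az":0,"grip":85},{"x":0,"y":0,"z":0,"ax":0,"ay":0,"az":0,"grip":85},{"x":0,"y":0,"z":0,"ax":0,"ay":0,"az":0,"grip":85},{"x":0,"y":0,"z":0,"ax":0,"ay":0,"az":0,"grip":85}]' | grep -E "eef|rot"; done
```

```text
eef_pos: [667.5, -210.8, 72.8]
tool_rot: [-1.579, -0.004, 0.904]
eef_pos: [667.5, -210.9, 72.8]
tool_rot: [-1.579, -0.004, 0.904]
eef_pos: [667.5, -210.9, 72.8]
tool_rot: [-1.579, -0.004, 0.904]
eef_pos: [667.5, -210.9, 72.8]
tool_rot: [-1.579, -0.004, 0.904]
```

```bash
python3 -m jog '[{"x":-4,"y":0,"z":2,"ax":0.008,"ay":0,"az":0.004,"grip":85},{"x":-4,"y":10,"z":2,"ax":0.008,"ay":0,"az":0.004,"grip":85},{"x":-4,"y":20,"z":2,"ax":0.008,"ay":0,"az":0.004,"grip":85},{"x":-4,"y":30,"z":2,"ax":0.008,"ay":0,"az":0.004,"grip":85},{"x":-4,"y":37,"z":2,"ax":0.008,"ay":0,"az":0.004,"grip":85}]'; python3 -m jog '[{"x":0,"y":0,"z":0,"ax":0,"ay":0,"az":0,"grip":85},{"x":0,"y":0,"z":0,"ax":0,"ay":0,"az":0,"grip":85},{"x":0,"y":0,"z":0,"ax":0,"ay":0,"az":0,"grip":85},{"x":0,"y":0,"z":0,"ax":0,"ay":0,"az":0,"grip":85},{"x":0,"y":0,"z":0,"ax":0,"ay":0,"az":0,"grip":85}]' | grep -E "eef|rot"
python3 -c "
from h import *
s=st();togo([663.5,-212.5,36],[-np.pi/2,0,.9])
b=get_image('side'); crop(b,320,180,450,300,'i3',5)"
```

```text
clock: 17.45
eef_pos: [663.1, -212.5, 34.0]
tool_rot: [-1.57, 0.0, 0.904]
force: [-0.1, 0.2, -0.3]
width: 85.0
eef_pos: [664.1, -212.9, 36.3]
tool_rot: [-1.572, -0.001, 0.904]
17.95 [ 664.1 -212.9   36.3] [-1.572e+00 -1.000e-03  9.040e-01] F [ 0.5 -0.1  0.3] w 84.8 q [ 0.24  0.94  0.05  1.51 -0.06  0.7   1.22]
shift [-0.1  0.3  0.7] turn [0.001 0.004 0.001]
```

View pics/i3.png

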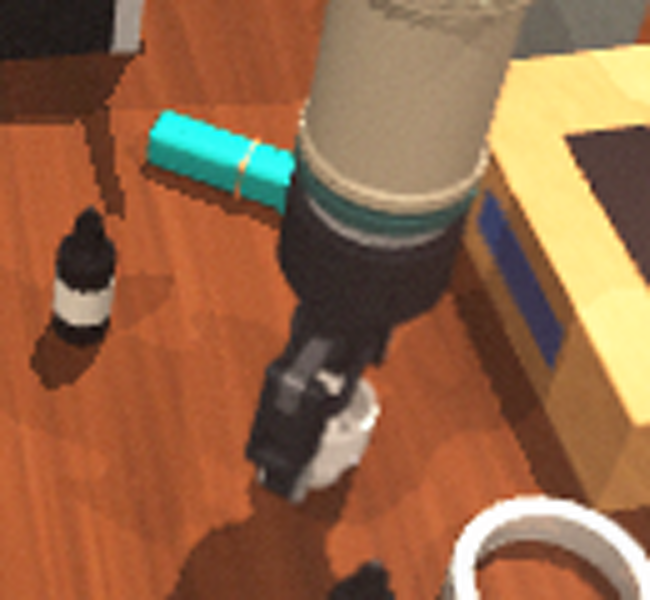

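```bash
python3 -m jog '[{"x":0,"y":0,"z":0,"ax":0,"ay":0,"az":0,"grip":35},{"x":0,"y":0,"z":0,"ax":0,"ay":0,"az":0,"grip":35},{"x":0,"y":0,"z":0,"ax":0,"ay":0,"az":0,"grip":35},{"x":0,"y":0,"z":0,"ax":0,"ay":0,"az":0,"grip":35},{"x":0,"y":0,"z":0,"ax":0,"ay":0,"az":0,"grip":35}]'; python3 -m jog '[{"x":0,"y":0,"z":0,"ax":0,"ay":0,"az":0,"grip":35},{"x":0,"y":-20,"z":0,"ax":0,"ay":0,"az":0,"grip":35},{"x":0,"y":-60,"z":0,"ax":0,"ay":0,"az":0,"grip":35},{"x":0,"y":-110,"z":0,"ax":0,"ay":0,"az":0,"grip":35},{"x":0,"y":-160,"z":0,"ax":0,"ay":0,"az":0,"grip":35}]'
python3 -c "
from h import *
s=st();togo([521,227,210],[-np.pi/2,0,.038])
b=get_image('side'); crop(b,320,120,450,240,'i4',5);p=np.array(s['eef_pos']);print((proj(b,[p+[0,0,8]])-[320,120])*5)"
```

```text
clock: 18.5
eef_pos: [664.3, -213.1, 36.4]
tool_rot: [-1.573, -0.001, 0.904]
force: [0.6, -0.2, 3.7]
width: 44.9
clock: 19.0
eef_pos: [662.7, -212.4, 196.2]
tool_rot: [-1.569, 0.001, 0.904]
force: [1.0, 0.2, 0.4]
width: 45.3
19.0 [ 662.7 -212.4  196.2] [-1.569e+00  1.000e-03  9.040e-01] F [1.  0.2 0.4] w 45.3 q [ 0.23  0.74  0.07  1.42 -0.05  0.98  1.22]
shift [257.6 -13.2 383.1] turn [-0.002  0.866 -0.001]
[[378.78864381 475.81303486]]
```

View pics/i4.png

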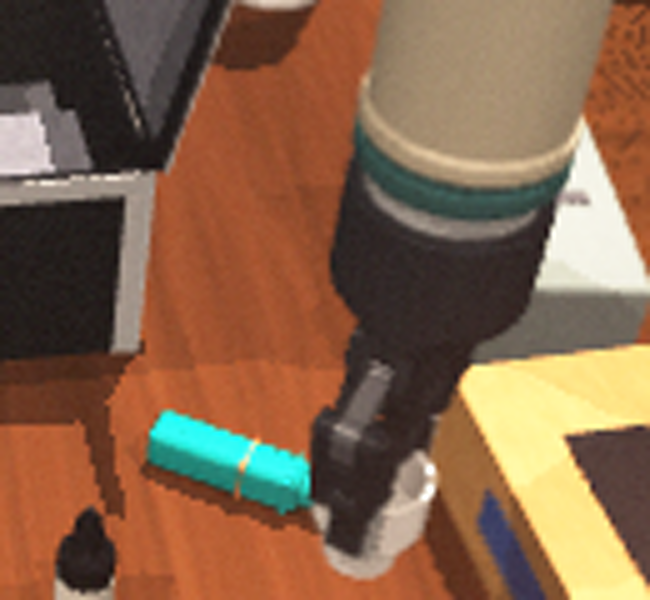

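```bash
python3 -c "
from h import *
togo([525,0,215],[-np.pi/2,0,.3])"
```

```text
shift [ 80.  -11.2 244.5] turn [0.011 0.604 0.009]
```

```bash
python3 -m jog '[{"x":14,"y":-8,"z":43,"ax":0,"ay":0.1,"az":0,"grip":35},{"x":28,"y":-15,"z":86,"ax":0,"ay":0.2,"az":0,"grip":35},{"x":42,"y":-19,"z":129,"ax":0,"ay":0.32,"az":0,"grip":35},{"x":56,"y":-19,"z":171,"ax":0,"ay":0.44,"az":0,"grip":35},{"x":70,"y":-19,"z":214,"ax":0,"ay":0.56,"az":0,"grip":35}]'
python3 -c "
from h import *
st();togo([521,227,215],[-np.pi/2,0,.038])"
```

```text
clock: 19.55
eef_pos: [537.4, -24.1, 214.3]
tool_rot: [-1.571, -0.0, 0.339]
force: [1.0, 0.9, -0.7]
width: 45.4
19.55 [537.4 -24.1 214.3] [-1.571 -0.     0.339] F [ 1.   0.9 -0.7] w 45.4 q [-0.17  0.51  0.24  1.87 -0.16  0.78  0.5 ]
shift [ 68.   -0.6 242.3] turn [-0.     0.301  0.   ]
```

```bash
python3 -m jog '[{"x":14,"y":-1,"z":48,"ax":0,"ay":0.06,"az":0,"grip":35},{"x":28,"y":-1,"z":96,"ax":0,"ay":0.12,"az":0,"grip":35},{"x":41,"y":-1,"z":144,"ax":0,"ay":0.18,"az":0,"grip":35},{"x":54,"y":-1,"z":192,"ax":0,"ay":0.24,"az":0,"grip":35},{"x":66,"y":-1,"z":235,"ax":0,"ay":0.3,"az":0,"grip":35}]' >/dev/null
python3 -m jog '[{"x":0,"y":0,"z":0,"ax":0,"ay":0,"az":0,"grip":35},{"x":0,"y":0,"z":0,"ax":0,"ay":0,"az":0,"grip":35},{"x":0,"y":0,"z":0,"ax":0,"ay":0,"az":0,"grip":35},{"x":0,"y":0,"z":0,"ax":0,"ay":0,"az":0,"grip":35},{"x":0,"y":0,"z":0,"ax":0,"ay":0,"az":0,"grip":35}]' >/dev/null
python3 -c "
from h import *
s=st();togo([521,227,120],[-np.pi/2,0,.038])
b=get_image('side'); crop(b,240,20,400,170,'i5',5);p=np.array(s['eef_pos']);print((proj(b,[p+[0,0,13],p+[0,0,-36],[520,227,55]])-[240,20])*5)
a=get_image('top'); crop(a,180,150,270,230,'i6',8);print((proj(a,[p+[0,0,13],[520,227,55]])-[180,150])*8)"
```

```text
20.55 [522.1 216.4 215.7] [-1.571e+00 -1.000e-03  4.100e-02] F [-0.4 -0.2 -0.6] w 45.3 q [-0.66  0.56  0.33  1.8  -0.23  0.83 -0.17]
shift [-0.7 95.7 10.7] turn [0.001 0.003 0.001]
[[345.63917253 408.39927781]
 [345.23408208 483.47147186]
 [339.50229599 645.61827227]]
[[114.72670313 311.78108371]
 [239.61065003 417.76202403]]
```

View pics/i5.png

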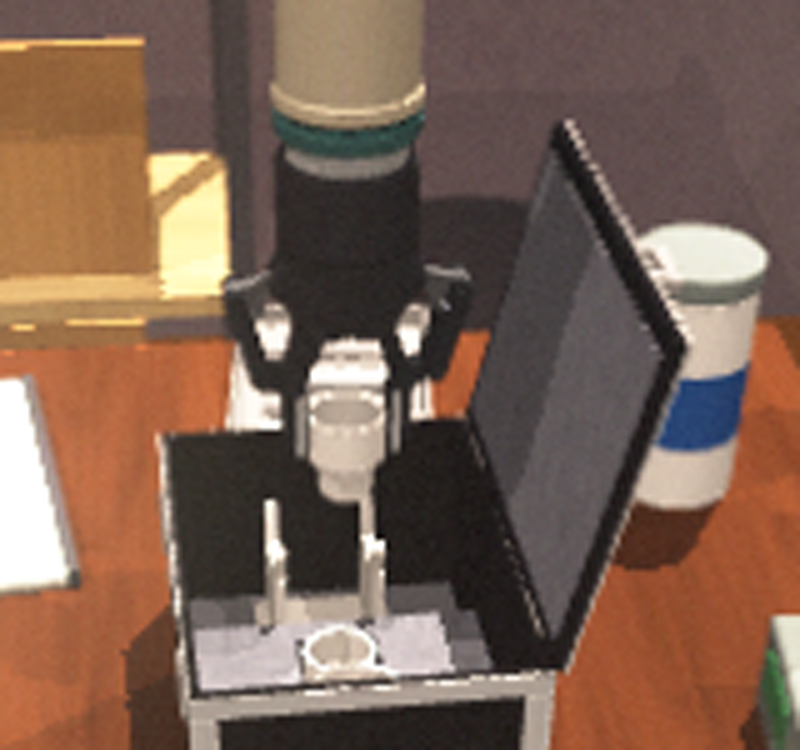

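View pics/i6.png

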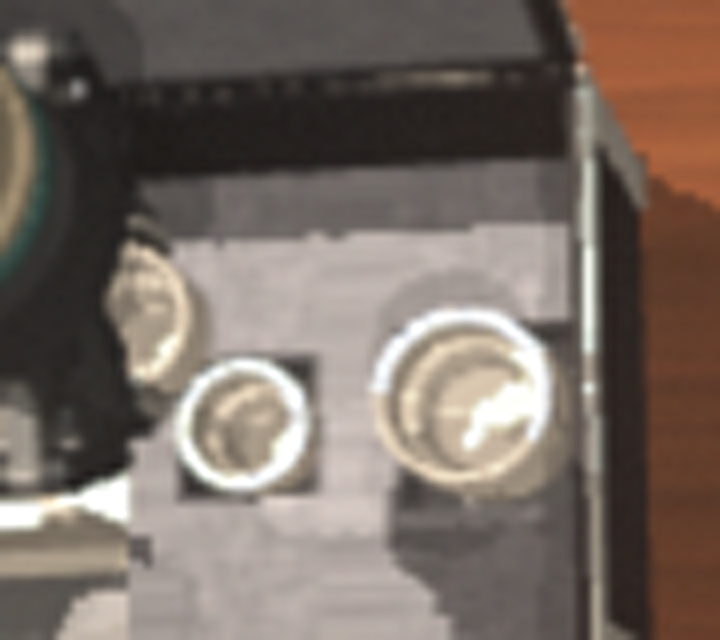

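```bash
python3 -m jog '[{"x":-2,"y":10,"z":10,"ax":0,"ay":0,"az":0,"grip":35},{"x":-2,"y":50,"z":10,"ax":0,"ay":0,"az":0,"grip":35},{"x":-2,"y":90,"z":10,"ax":0,"ay":0,"az":0,"grip":35},{"x":-2,"y":110,"z":10,"ax":0,"ay":0,"az":0,"grip":35},{"x":-2,"y":113,"z":10,"ax":0,"ay":0,"az":0,"grip":35}]' >/dev/null
python3 -m jog '[{"x":0,"y":0,"z":0,"ax":0,"ay":0,"az":0,"grip":35},{"x":0,"y":0,"z":0,"ax":0,"ay":0,"az":0,"grip":35},{"x":0,"y":0,"z":0,"ax":0,"ay":0,"az":0,"grip":35},{"x":0,"y":0,"z":0,"ax":0,"ay":0,"az":0,"grip":35},{"x":0,"y":0,"z":0,"ax":0,"ay":0,"az":0,"grip":35}]' >/dev/null
python3 -c "
from h import *
s=st();togo([519.5,226,67],[-np.pi/2,0,.038])
b=get_image('side'); crop(b,240,50,400,170,'i7',5);p=np.array(s['eef_pos']);print((proj(b,[p+[0,0,13]])-[240,50])*5)
"
```

```text
21.65 [519.7 228.2 103.4] [-1.57  -0.002  0.044] F [ 0.2 -0.1  0.4] w 45.1 q [-0.63  0.72  0.26  1.88 -0.31  0.58 -0.13]
shift [-0.4 36.4 -2.2] turn [-0.     0.006  0.002]
[[339.1605366  413.21794869]]
```

View pics/i7.png

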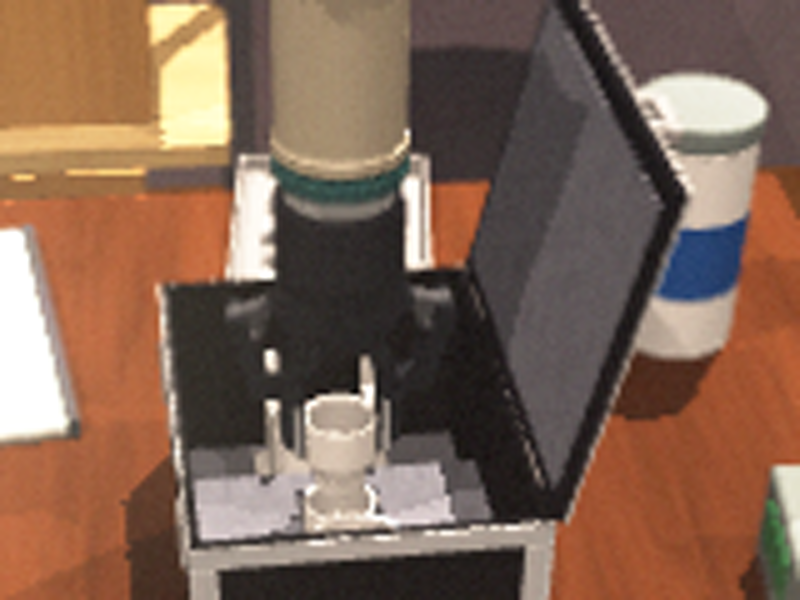

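```bash
python3 -m jog '[{"x":0,"y":6,"z":-1.5,"ax":0,"ay":0,"az":0,"grip":35},{"x":0,"y":12,"z":-2,"ax":0,"ay":0,"az":0,"grip":35},{"x":0,"y":18,"z":-2,"ax":0,"ay":0,"az":0,"grip":35},{"x":0,"y":24,"z":-2,"ax":0,"ay":0,"az":0,"grip":35},{"x":0,"y":24,"z":-2,"ax":0,"ay":0,"az":0,"grip":35}]'
python3 -m jog '[{"x":0,"y":5,"z":0,"ax":0,"ay":0,"az":0,"grip":35},{"x":0,"y":9,"z":0,"ax":0,"ay":0,"az":0,"grip":35},{"x":0,"y":9,"z":0,"ax":0,"ay":0,"az":0,"grip":35}]'
```

```text
clock: 22.2
eef_pos: [518.7, 225.6, 77.4]
tool_rot: [-1.572, 0.001, 0.044]
force: [-0.9, 0.2, -0.1]
width: 45.5
clock: 22.5
eef_pos: [519.1, 225.9, 69.1]
tool_rot: [-1.571, 0.0, 0.044]
force: [-0.4, -0.5, -0.2]
width: 45.3
```

```bash
python3 -m jog '[{"x":0,"y":2,"z":0,"ax":0,"ay":0,"az":0,"grip":35},{"x":0,"y":4,"z":0,"ax":0,"ay":0,"az":0,"grip":35},{"x":0,"y":4,"z":0,"ax":0,"ay":0,"az":0,"grip":35}]'
python3 -m jog '[{"x":0,"y":2,"z":0,"ax":0,"ay":0,"az":0,"grip":35},{"x":0,"y":2,"z":0,"ax":0,"ay":0,"az":0,"grip":35}]'
```

```text
clock: 22.8
eef_pos: [519.7, 226.0, 67.2]
tool_rot: [-1.57, -0.001, 0.044]
force: [-2.0, -1.7, 12.4]
width: 45.4
clock: 23.0
eef_pos: [519.8, 226.1, 67.1]
tool_rot: [-1.569, -0.002, 0.044]
force: [-7.1, -1.7, 28.6]
width: 45.0
```

Contact came at TCP z 67.1, against 67 predicted for a home seat. I'll release and rise.

```bash
python3 -m jog '[{"x":0,"y":-3,"z":0,"ax":0,"ay":0,"az":0,"grip":35},{"x":0,"y":-3,"z":0,"ax":0,"ay":0,"az":0,"grip":80},{"x":0,"y":-3,"z":0,"ax":0,"ay":0,"az":0,"grip":80},{"x":0,"y":-3,"z":0,"ax":0,"ay":0,"az":0,"grip":80},{"x":0,"y":-3,"z":0,"ax":0,"ay":0,"az":0,"grip":80}]'
python3 -m jog '[{"x":0,"y":-20,"z":0,"ax":0,"ay":0,"az":0,"grip":85},{"x":0,"y":-60,"z":0,"ax":0,"ay":0,"az":0,"grip":85},{"x":0,"y":-110,"z":0,"ax":0,"ay":0,"az":0,"grip":85},{"x":0,"y":-145,"z":0,"ax":0,"ay":0,"az":0,"grip":85},{"x":0,"y":-145,"z":-20,"ax":0,"ay":0,"az":0,"grip":85}]'
python3 -c "
from h import *
s=st();togo([525,0,215],[-np.pi/2,0,-.3])
b=get_image('side'); crop(b,240,50,400,170,'j1',5);
a=get_image('top'); cv2.imwrite('pics/j2.png',a['color'][:,:,::-1]);crop(b,220,200,460,380,'j3',3)
"
```

```text
clock: 23.5
eef_pos: [519.3, 225.9, 66.2]
tool_rot: [-1.571, -0.0, 0.044]
force: [0.2, -0.4, 0.6]
width: 80.1
clock: 24.0
eef_pos: [523.1, 209.9, 216.3]
tool_rot: [-1.565, -0.01, 0.049]
force: [-0.1, 0.1, -0.5]
width: 85.3
24.0 [523.1 209.9 216.3] [-1.565 -0.01   0.049] F [-0.1  0.1 -0.5] w 85.3 q [-0.65  0.55  0.33  1.81 -0.24  0.81 -0.15]
shift [-8.300e+00  1.000e-01 -2.098e+02] turn [-0.007  0.349  0.009]
```

View pics/j1.png

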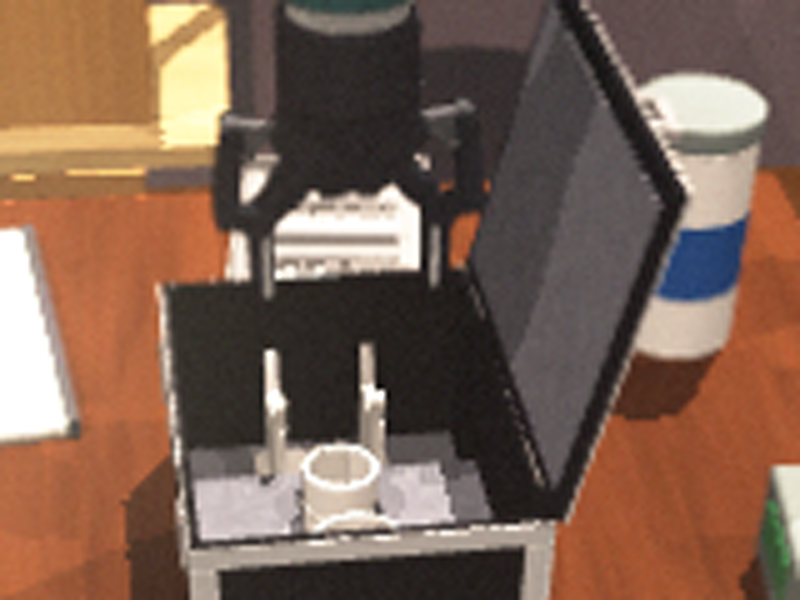

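View pics/j2.png

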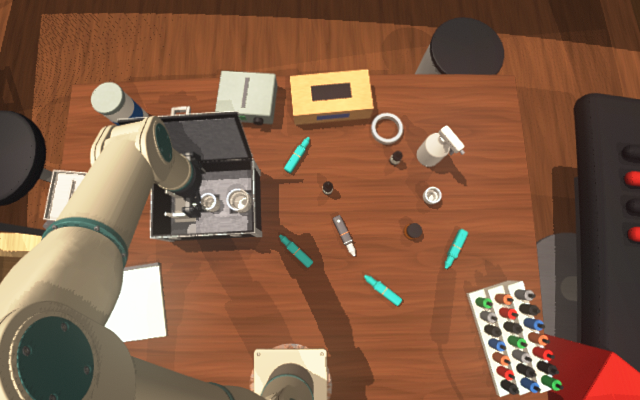

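View pics/j3.png

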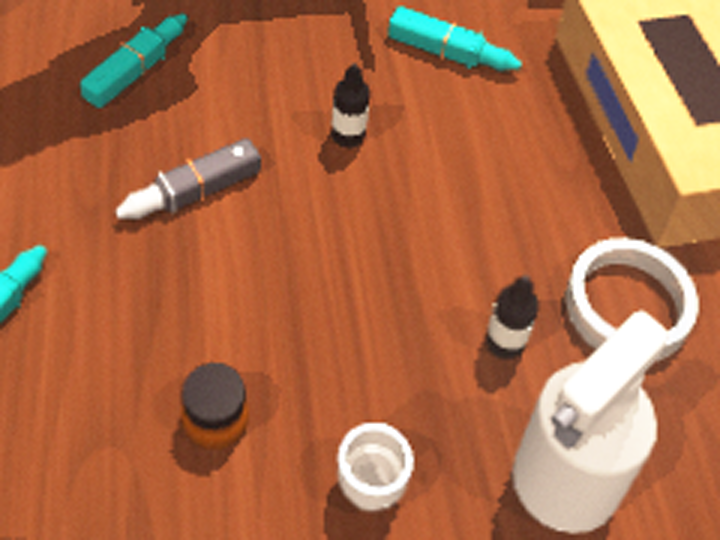

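```bash
python3 -c "
from h import *
a=get_image('top');b=get_image('side')
crop(a,410,170,460,220,'j4',12);crop(b,325,330,365,380,'j5',12)
print(plane(b,[(344.8,350.7)],50),plane(a,[(432.3,194.9)],50))"
```

```text
[[ 534.52741947 -419.51004043   50.        ]] [[ 532.72848756 -419.90165276   50.        ]]
```

View pics/j4.png

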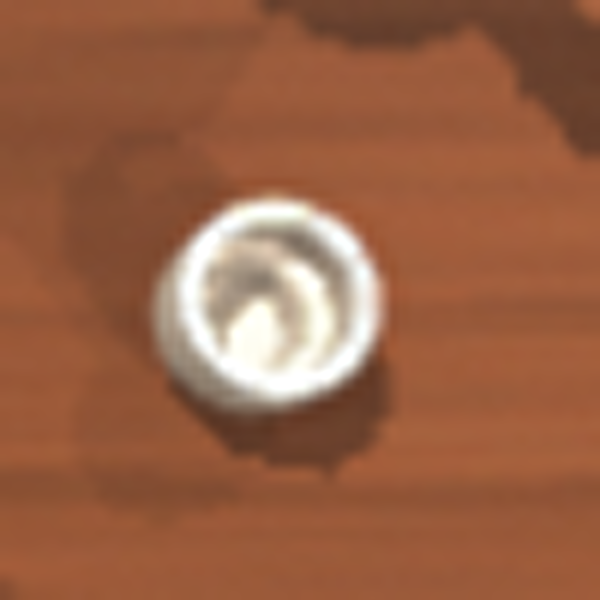

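View pics/j5.png

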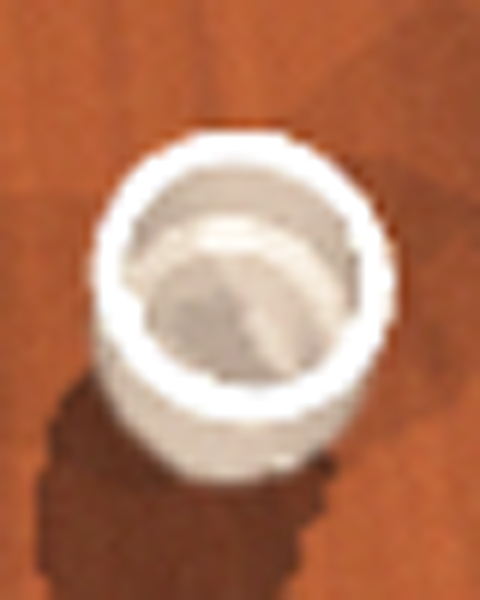

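```bash
python3 -m jog '[{"x":0,"y":0,"z":-48,"ax":0,"ay":-0.08,"az":0,"grip":85},{"x":0,"y":0,"z":-96,"ax":0,"ay":-0.16,"az":0,"grip":85},{"x":0,"y":0,"z":-144,"ax":0,"ay":-0.24,"az":0,"grip":85},{"x":0,"y":0,"z":-192,"ax":0,"ay":-0.32,"az":0,"grip":85},{"x":0,"y":0,"z":-240,"ax":0,"ay":-0.4,"az":0,"grip":85}]' >/dev/null
python3 -c "
from h import *
s=st();togo([533,-421,180],[-np.pi/2,0,.9])"
```

```text
24.7 [530.3 -34.3 210.4] [-1.57e+00  1.00e-03  4.49e-01] F [ 1.5 -0.1 -0.5] w 85.1 q [-0.13  0.51  0.2   1.89 -0.14  0.76  0.61]
shift [-165.3   30.1 -349.6] turn [-0.001 -0.451 -0.001]
```

```bash
python3 -m jog '[{"x":-20,"y":0,"z":-42,"ax":0,"ay":-0.08,"az":0,"grip":85},{"x":-40,"y":0,"z":-85,"ax":0,"ay":-0.16,"az":0,"grip":85},{"x":-60,"y":0,"z":-128,"ax":0,"ay":-0.24,"az":0,"grip":85},{"x":-80,"y":0,"z":-170,"ax":0,"ay":-0.32,"az":0,"grip":85},{"x":-100,"y":0,"z":-212,"ax":0,"ay":-0.4,"az":0,"grip":85}]' >/dev/null
python3 -c "
from h import *
s=st();togo([533,-421,160],[-np.pi/2,0,.9])"
```

```text
25.2 [ 531.5 -268.7  210.1] [-1.569e+00 -1.000e-03  8.480e-01] F [0.1 0.  0.6] w 84.9 q [ 0.37  0.59  0.08  1.71 -0.06  0.85  1.33]
shift [-113.2   49.8 -102. ] turn [-0.002 -0.052  0.001]
```

```bash
python3 -m jog '[{"x":-32,"y":10,"z":-29,"ax":0,"ay":-0.05,"az":0,"grip":85},{"x":-64,"y":20,"z":-58,"ax":0,"ay":-0.05,"az":0,"grip":85},{"x":-96,"y":35,"z":-87,"ax":0,"ay":-0.05,"az":0,"grip":85},{"x":-113,"y":50,"z":-102,"ax":0,"ay":-0.05,"az":0,"grip":85},{"x":-113,"y":80,"z":-102,"ax":0,"ay":-0.05,"az":0,"grip":85}]' >/dev/null
python3 -m jog '[{"x":0,"y":0,"z":0,"ax":0,"ay":0,"az":0,"grip":85},{"x":0,"y":0,"z":0,"ax":0,"ay":0,"az":0,"grip":85},{"x":0,"y":0,"z":0,"ax":0,"ay":0,"az":0,"grip":85},{"x":0,"y":0,"z":0,"ax":0,"ay":0,"az":0,"grip":85},{"x":0,"y":0,"z":0,"ax":0,"ay":0,"az":0,"grip":85}]' >/dev/null
python3 -c "
from h import *
s=st();togo([533.8,-421.5,36],[-np.pi/2,0,.9])
b=get_image('side');crop(b,270,250,460,400,'k1',4)"
```

```text
26.2 [ 533.6 -420.3  133.1] [-1.574e+00 -1.000e-03  8.950e-01] F [ 0.1  0.4 -0.1] w 85.0 q [ 0.59  0.79  0.06  1.53 -0.05  0.82  1.57]
shift [-0.8 97.1 -0.7] turn [ 0.003 -0.005  0.001]
```

View pics/k1.png

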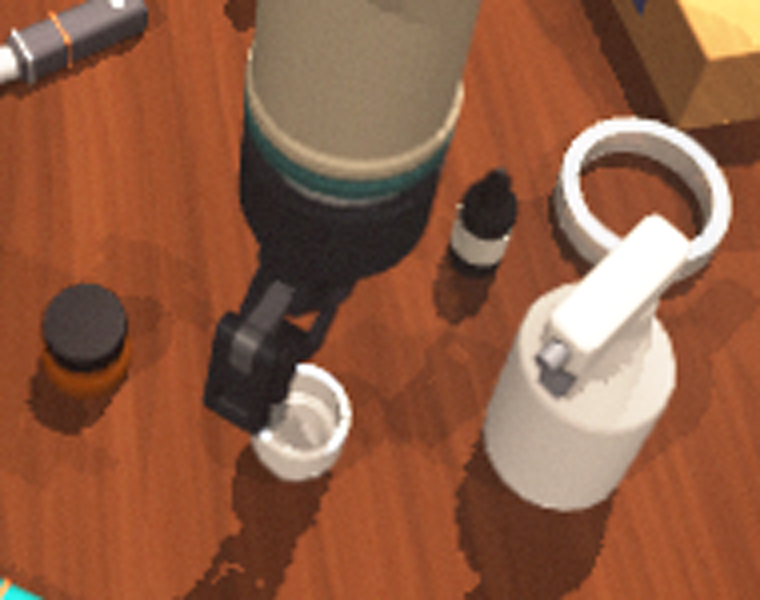

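```bash
python3 -m jog '[{"x":-1,"y":20,"z":-1,"ax":0.003,"ay":0,"az":0,"grip":85},{"x":-1,"y":40,"z":-1,"ax":0.003,"ay":0,"az":0,"grip":85},{"x":-1,"y":58,"z":-1,"ax":0.003,"ay":0,"az":0,"grip":85},{"x":-1,"y":58,"z":-1,"ax":0.003,"ay":0,"az":0,"grip":85},{"x":-1,"y":58,"z":-1,"ax":0.003,"ay":0,"az":0,"grip":85}]' >/dev/null
python3 -m jog '[{"x":0,"y":0,"z":0,"ax":0,"ay":0,"az":0,"grip":85},{"x":0,"y":0,"z":0,"ax":0,"ay":0,"az":0,"grip":85},{"x":0,"y":0,"z":0,"ax":0,"ay":0,"az":0,"grip":85},{"x":0,"y":0,"z":0,"ax":0,"ay":0,"az":0,"grip":85},{"x":0,"y":0,"z":0,"ax":0,"ay":0,"az":0,"grip":85}]' >/dev/null
python3 -c "
from h import *
s=st();togo([533.8,-421.5,36],[-np.pi/2,0,.9])"
```

```text
27.25 [ 533.1 -421.9   74. ] [-1.569 -0.     0.894] F [-0.4 -0.5 -0. ] w 85.3 q [ 0.6   0.87  0.05  1.55 -0.06  0.73  1.57]
shift [ 0.8 38.  -0.4] turn [-0.002 -0.006  0.   ]
```

```bash
python3 -m jog '[{"x":0,"y":10,"z":0,"ax":0,"ay":0,"az":0,"grip":85},{"x":0,"y":20,"z":0,"ax":0,"ay":0,"az":0,"grip":85},{"x":0,"y":30,"z":0,"ax":0,"ay":0,"az":0,"grip":85},{"x":0,"y":38,"z":0,"ax":0,"ay":0,"az":0,"grip":85},{"x":0,"y":38,"z":0,"ax":0,"ay":0,"az":0,"grip":85}]' 
python3 -m jog '[{"x":0,"y":0,"z":0,"ax":0,"ay":0,"az":0,"grip":85},{"x":0,"y":0,"z":0,"ax":0,"ay":0,"az":0,"grip":35},{"x":0,"y":0,"z":0,"ax":0,"ay":0,"az":0,"grip":35},{"x":0,"y":0,"z":0,"ax":0,"ay":0,"az":0,"grip":35},{"x":0,"y":0,"z":0,"ax":0,"ay":0,"az":0,"grip":35}]'
python3 -m jog '[{"x":0,"y":0,"z":0,"ax":0,"ay":0,"az":0,"grip":35},{"x":0,"y":0,"z":0,"ax":0,"ay":0,"az":0,"grip":35}]'
```

```text
clock: 27.75
eef_pos: [531.8, -420.9, 33.6]
tool_rot: [-1.565, -0.0, 0.894]
force: [0.5, -0.9, -0.2]
width: 84.9
clock: 28.25
eef_pos: [533.6, -422.4, 36.8]
tool_rot: [-1.571, -0.0, 0.894]
force: [-0.7, 0.4, 4.0]
width: 45.1
clock: 28.45
eef_pos: [533.5, -422.4, 36.8]
tool_rot: [-1.57, -0.0, 0.894]
force: [-0.5, -0.4, 6.3]
width: 45.2
```

```bash
python3 -m jog '[{"x":0,"y":-20,"z":0,"ax":0,"ay":0,"az":0,"grip":35},{"x":0,"y":-60,"z":0,"ax":0,"ay":0,"az":0,"grip":35},{"x":0,"y":-105,"z":0,"ax":0,"ay":0,"az":0,"grip":35},{"x":0,"y":-150,"z":0,"ax":0,"ay":0,"az":0,"grip":35},{"x":0,"y":-180,"z":0,"ax":0,"ay":0,"az":0,"grip":35}]' 
python3 -c "
from h import *
s=st();togo([530,-20,230],[-np.pi/2,0,.3]);b=get_image('side');crop(b,270,200,460,350,'k2',4)"
```

```text
clock: 28.95
eef_pos: [533.8, -422.6, 219.1]
tool_rot: [-1.572, -0.0, 0.894]
force: [-0.1, -0.8, -0.9]
width: 45.7
28.95 [ 533.8 -422.6  219.1] [-1.572 -0.     0.894] F [-0.1 -0.8 -0.9] w 45.7 q [ 0.59  0.7   0.07  1.45 -0.05  1.    1.56]
shift [311.5 -11.1 255.2] turn [0.001 0.594 0.001]
```

View pics/k2.png

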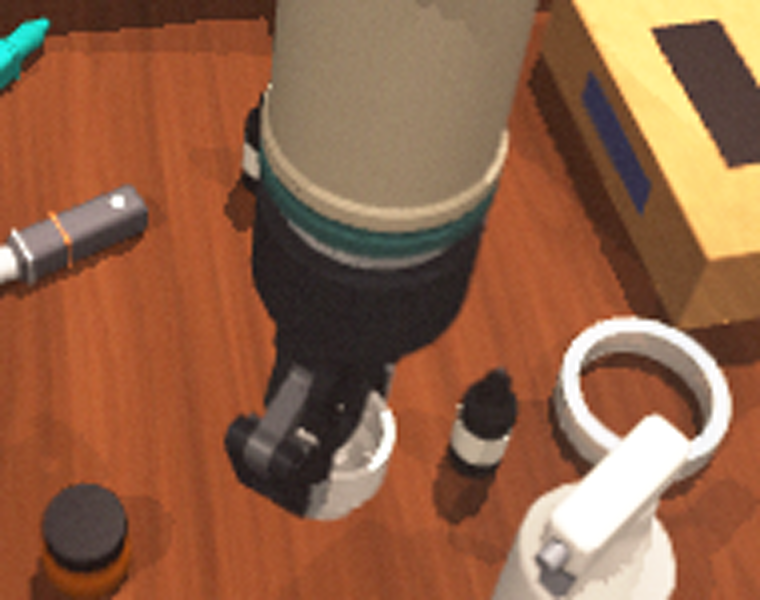

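```bash
python3 -m jog '[{"x":37,"y":-4,"z":30,"ax":0,"ay":0.07,"az":0,"grip":35},{"x":74,"y":-8,"z":60,"ax":0,"ay":0.14,"az":0,"grip":35},{"x":111,"y":-11,"z":91,"ax":0,"ay":0.21,"az":0,"grip":35},{"x":148,"y":-11,"z":121,"ax":0,"ay":0.28,"az":0,"grip":35},{"x":185,"y":-11,"z":151,"ax":0,"ay":0.35,"az":0,"grip":35}]' >/dev/null
python3 -c "
from h import *
s=st();togo([528,0,230],[-np.pi/2,0,.3])"
```

```text
29.5 [ 530.7 -181.3  226.8] [-1.568e+00  1.000e-03  5.410e-01] F [ 0.5  0.7 -0.2] w 45.6 q [ 0.17  0.52  0.17  1.79 -0.12  0.84  0.93]
shift [ 91.   -2.8 156.8] turn [-0.003  0.241 -0.001]
```

```bash
python3 -m jog '[{"x":23,"y":0,"z":39,"ax":0,"ay":0.06,"az":0,"grip":35},{"x":46,"y":0,"z":78,"ax":0,"ay":0.12,"az":0,"grip":35},{"x":69,"y":0,"z":118,"ax":0,"ay":0.18,"az":0,"grip":35},{"x":91,"y":0,"z":157,"ax":0,"ay":0.24,"az":0,"grip":35},{"x":113,"y":0,"z":196,"ax":0,"ay":0.3,"az":0,"grip":35}]' >/dev/null
python3 -c "
from h import *
s=st();togo([520,226,225],[-np.pi/2,0,.038])"
```

```text
30.0 [525.9  44.7 227.2] [-1.569  0.002  0.242] F [-0.2  0.1  0. ] w 45.5 q [-0.31  0.49  0.25  1.88 -0.17  0.8   0.27]
shift [ 37.7   2.5 177.4] turn [-0.002  0.204 -0.002]
```

```bash
python3 -m jog '[{"x":10,"y":0,"z":45,"ax":0,"ay":0.05,"az":0,"grip":35},{"x":20,"y":0,"z":90,"ax":0,"ay":0.1,"az":0,"grip":35},{"x":30,"y":0,"z":135,"ax":0,"ay":0.15,"az":0,"grip":35},{"x":38,"y":0,"z":170,"ax":0,"ay":0.2,"az":0,"grip":35},{"x":38,"y":0,"z":176,"ax":0,"ay":0.2,"az":0,"grip":35}]' >/dev/null
python3 -m jog '[{"x":0,"y":0,"z":0,"ax":0,"ay":0,"az":0,"grip":35},{"x":0,"y":0,"z":0,"ax":0,"ay":0,"az":0,"grip":35},{"x":0,"y":0,"z":0,"ax":0,"ay":0,"az":0,"grip":35},{"x":0,"y":0,"z":0,"ax":0,"ay":0,"az":0,"grip":35},{"x":0,"y":0,"z":0,"ax":0,"ay":0,"az":0,"grip":35}]' >/dev/null
python3 -c "
from h import *
s=st();togo([519.7,226,125],[-np.pi/2,0,.04])
b=get_image('side'); crop(b,240,20,400,170,'k3',5);p=np.array(s['eef_pos']);print((proj(b,[p+[0,0,13],[519.7,226,81]])-[240,20])*5)
a=get_image('top'); crop(a,180,150,270,230,'k4',8);print((proj(a,[p+[0,0,13],[519.7,226,81]])-[180,150])*8)"
```

```text
31.0 [521.2 221.7 228. ] [-1.569e+00  1.000e-03  4.200e-02] F [0.3 0.6 0.3] w 45.5 q [-0.65  0.54  0.31  1.78 -0.21  0.86 -0.2 ]
shift [ -1.2 103.    4.2] turn [-0.002  0.002 -0.001]
[[343.3403408  384.21093862]
 [339.26579435 612.84182626]]
[[ 84.1661311  306.41996297]
 [221.75054737 405.80054119]]
```

View pics/k3.png

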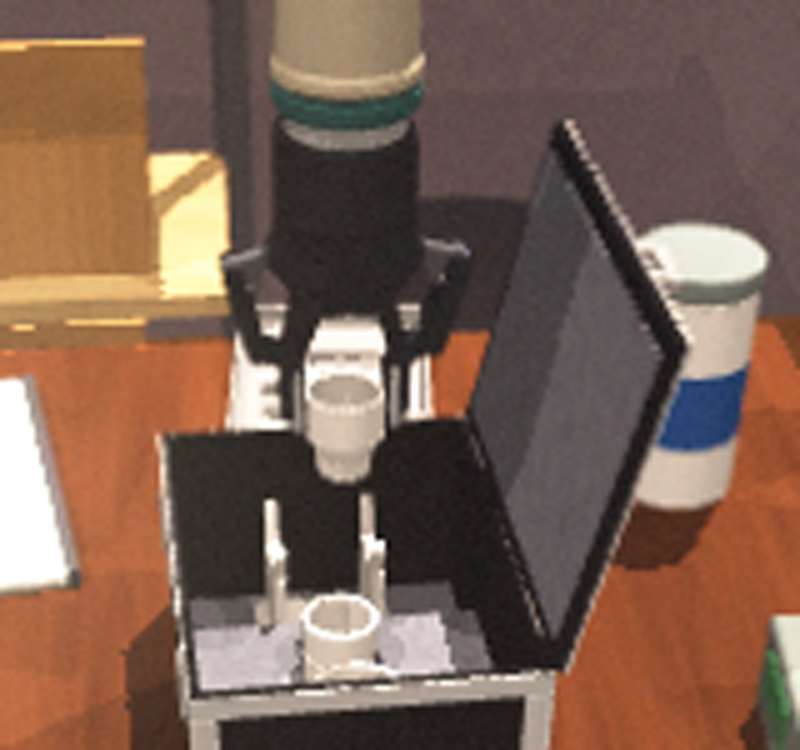

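View pics/k4.png

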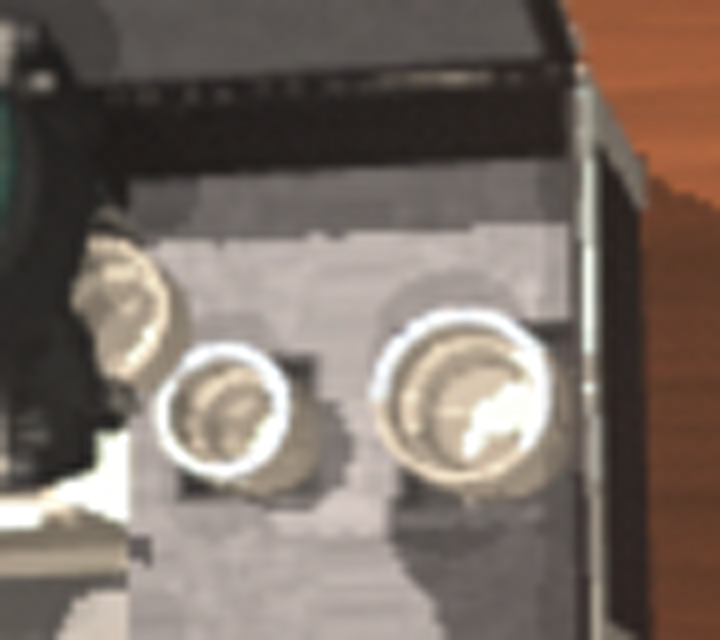

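```bash
python3 -m jog '[{"x":-2,"y":10,"z":6,"ax":0,"ay":0,"az":0,"grip":35},{"x":-2,"y":45,"z":6,"ax":0,"ay":0,"az":0,"grip":35},{"x":-2,"y":80,"z":6,"ax":0,"ay":0,"az":0,"grip":35},{"x":-2,"y":96,"z":6,"ax":0,"ay":0,"az":0,"grip":35},{"x":-2,"y":98,"z":6,"ax":0,"ay":0,"az":0,"grip":35}]' >/dev/null
python3 -m jog '[{"x":0,"y":0,"z":0,"ax":0,"ay":0,"az":0,"grip":35},{"x":0,"y":0,"z":0,"ax":0,"ay":0,"az":0,"grip":35},{"x":0,"y":0,"z":0,"ax":0,"ay":0,"az":0,"grip":35},{"x":0,"y":0,"z":0,"ax":0,"ay":0,"az":0,"grip":35},{"x":0,"y":0,"z":0,"ax":0,"ay":0,"az":0,"grip":35}]' >/dev/null
python3 -c "
from h import *
s=st();togo([519,228,94],[-np.pi/2,0,.04])
a=get_image('top'); crop(a,180,150,270,230,'k6',8)
b=get_image('side'); crop(b,270,100,350,170,'k5',8);p=np.array(s['eef_pos']);print((proj(b,[p+[0,0,13],[519.3,225.5,p[2]+13],[519.3,225.5,p[2]+9]])-[270,100])*8);print((proj(a,[p+[0,0,13],[519.3,225.5,p[2]+11]])-[180,150])*8)
"
```

```text
32.1 [518.8 229.1 130.5] [-1.568  0.     0.044] F [-0.2 -0.3 -0.1] w 45.8 q [-0.63  0.67  0.25  1.86 -0.27  0.64 -0.16]
shift [ 0.1 36.5 -1.2] turn [-0.002  0.004 -0.   ]
[[300.16900121 199.29126701]
 [302.27859235 204.53943979]
 [302.25397436 213.60004785]]
[[158.89188304 375.22724276]
 [171.33775326 374.78941891]]
```

View pics/k5.png

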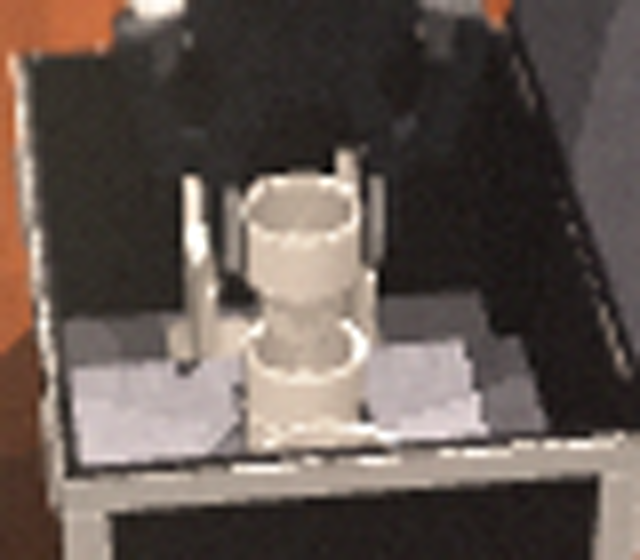

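View pics/k6.png

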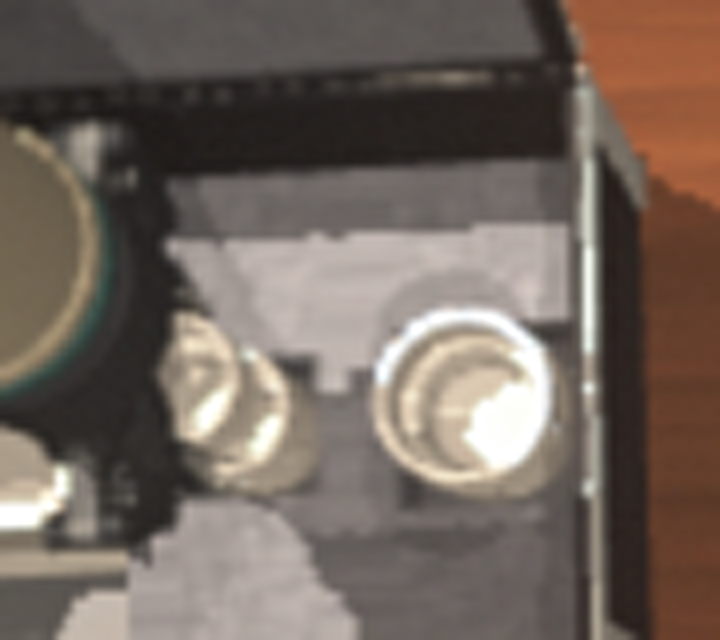

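```bash
python3 -m jog '[{"x":1,"y":6,"z":0,"ax":0,"ay":0,"az":0,"grip":35},{"x":1,"y":12,"z":0,"ax":0,"ay":0,"az":0,"grip":35},{"x":1,"y":18,"z":-0.5,"ax":0,"ay":0,"az":0,"grip":35},{"x":1,"y":24,"z":-0.5,"ax":0,"ay":0,"az":0,"grip":35},{"x":1,"y":24,"z":-0.5,"ax":0,"ay":0,"az":0,"grip":35}]'
python3 -m jog '[{"x":0,"y":4,"z":0,"ax":0,"ay":0,"az":0,"grip":35},{"x":0,"y":8,"z":0,"ax":0,"ay":0,"az":0,"grip":35},{"x":0,"y":8,"z":0,"ax":0,"ay":0,"az":0,"grip":35}]'
```

```text
clock: 32.7
eef_pos: [518.8, 228.1, 104.7]
tool_rot: [-1.57, 0.004, 0.044]
force: [-0.3, -0.6, -1.3]
width: 45.7
clock: 33.0
eef_pos: [519.2, 228.4, 97.4]
tool_rot: [-1.569, 0.002, 0.044]
force: [-0.9, 0.9, -1.4]
width: 45.8
```

```bash
python3 -m jog '[{"x":0,"y":2,"z":0,"ax":0,"ay":0,"az":0,"grip":35},{"x":0,"y":4,"z":0,"ax":0,"ay":0,"az":0,"grip":35},{"x":0,"y":4,"z":0,"ax":0,"ay":0,"az":0,"grip":35}]'
python3 -m jog '[{"x":0,"y":2,"z":0,"ax":0,"ay":0,"az":0,"grip":35},{"x":0,"y":2,"z":0,"ax":0,"ay":0,"az":0,"grip":35}]'
```

```text
clock: 33.3
eef_pos: [519.6, 228.6, 93.9]
tool_rot: [-1.569, 0.001, 0.044]
force: [-0.2, 0.9, -0.5]
width: 45.4
clock: 33.5
eef_pos: [519.9, 228.7, 93.6]
tool_rot: [-1.568, 0.001, 0.044]
force: [-3.1, -0.7, 12.9]
width: 45.8
```

```bash
python3 -m jog '[{"x":0,"y":2,"z":0,"ax":0,"ay":0,"az":0,"grip":35},{"x":0,"y":2,"z":0,"ax":0,"ay":0,"az":0,"grip":35}]'
python3 -m jog '[{"x":0,"y":-3,"z":0,"ax":0,"ay":0,"az":0,"grip":35},{"x":0,"y":-3,"z":0,"ax":0,"ay":0,"az":0,"grip":80},{"x":0,"y":-3,"z":0,"ax":0,"ay":0,"az":0,"grip":80},{"x":0,"y":-3,"z":0,"ax":0,"ay":0,"az":0,"grip":80},{"x":0,"y":-3,"z":0,"ax":0,"ay":0,"az":0,"grip":80}]'
python3 -m jog '[{"x":0,"y":-20,"z":0,"ax":0,"ay":0,"az":0,"grip":85},{"x":0,"y":-60,"z":0,"ax":0,"ay":0,"az":0,"grip":85},{"x":0,"y":-100,"z":0,"ax":0,"ay":0,"az":0,"grip":85},{"x":0,"y":-120,"z":-20,"ax":0,"ay":0,"az":0,"grip":85},{"x":0,"y":-120,"z":-60,"ax":0,"ay":0,"az":0,"grip":85}]'
python3 -c "
from h import *
s=st()
b=get_image('side'); crop(b,270,80,350,170,'l1',7)
a=get_image('top'); crop(a,140,110,270,245,'l2',5);crop(a,310,190,380,270,'l3',8);crop(b,250,240,315,280,'l4',10)
"
```

```text
clock: 33.7
eef_pos: [520.1, 228.8, 93.5]
tool_rot: [-1.567, -0.0, 0.044]
force: [-5.7, -2.2, 27.7]
width: 45.4
clock: 34.2
eef_pos: [519.3, 228.4, 92.4]
tool_rot: [-1.569, 0.002, 0.044]
force: [-0.2, -0.6, 0.4]
width: 79.9
clock: 34.7
eef_pos: [524.2, 172.1, 215.6]
tool_rot: [-1.565, -0.005, 0.05]
force: [0.2, -0.2, 0.5]
width: 84.8
34.7 [524.2 172.1 215.6] [-1.565 -0.005  0.05 ] F [ 0.2 -0.2  0.5] w 84.8 q [-0.57  0.53  0.3   1.84 -0.22  0.8  -0.1 ]
```

View pics/l1.png

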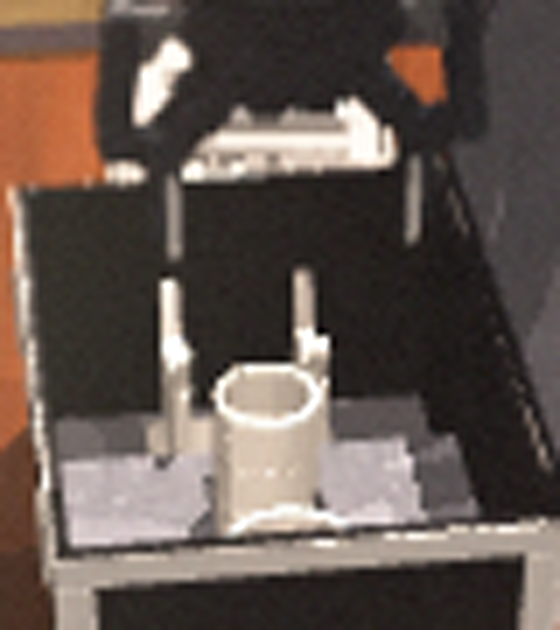

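View pics/l2.png

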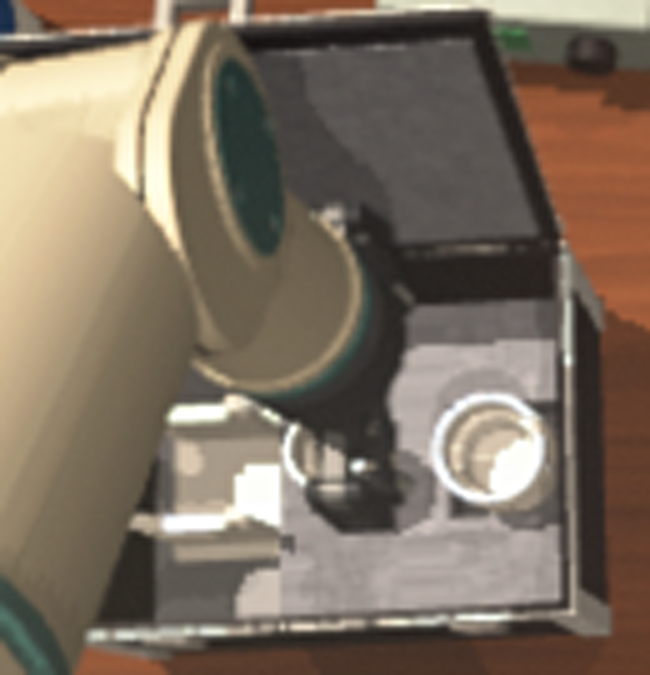

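View pics/l3.png

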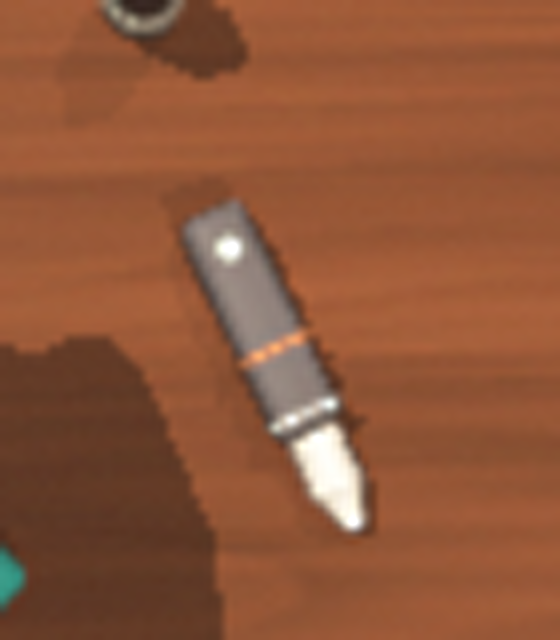

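View pics/l4.png

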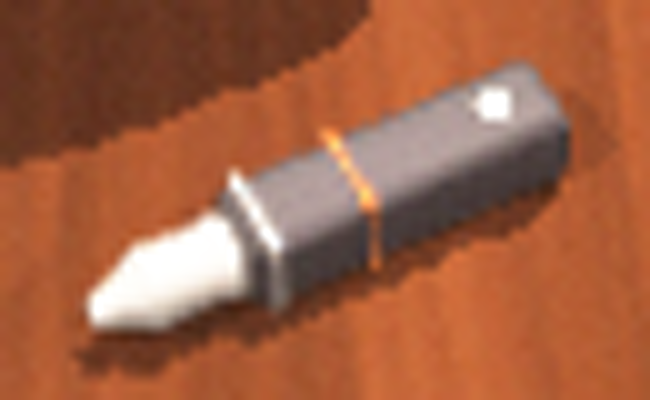

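```bash
python3 -c "
from h import *
a=get_image('top');b=get_image('side')
T=lambda x,y:(310+(x+.5)/8-.5,190+(y+.5)/8-.5); S=lambda x,y:(250+(x+.5)/10-.5,240+(y+.5)/10-.5)
P=plane(a,[T(183,228),T(240,200),T(338,402),T(272,434),T(357,530)],26);print(P.round(1))
r=(P[0]+P[1])/2;f=(P[2]+P[3])/2;print('top',(r+f)/2,np.linalg.norm(f-r),np.arctan2(*(f-r)[[1,0]]))
Q=plane(b,[S(520,62),S(566,128),S(283,248),S(236,172)],26);print(Q.round(1))
r=(Q[0]+Q[1])/2;f=(Q[2]+Q[3])/2;print('side',(r+f)/2,np.linalg.norm(f-r),np.arctan2(*(f-r)[[1,0]]))
"
```

```text
[[ 472.6 -128.3   26. ]
 [ 482.7 -149.5   26. ]
 [ 408.2 -183.1   26. ]
 [ 397.  -158.9   26. ]
 [ 362.  -188.6   26. ]]
top [ 440.10230641 -154.94821413   26.        ] 81.67834542834512 -2.7373617089105027
[[ 472.  -133.3   26. ]
 [ 481.7 -155.    26. ]
 [ 411.  -184.9   26. ]
 [ 400.3 -161.3   26. ]]
side [ 441.22611835 -158.62436986   26.        ] 76.89558697228205 -2.7556968488316644
```

```bash
python3 -c "
from h import *
togo([437,-158,150],[-np.pi/2,0,-1.174])"; python3 -m jog '[{"x":-10,"y":0,"z":-36,"ax":0,"ay":0.13,"az":0,"grip":85},{"x":-20,"y":0,"z":-72,"ax":0,"ay":0.26,"az":0,"grip":85},{"x":-31,"y":0,"z":-108,"ax":0,"ay":0.39,"az":0,"grip":85},{"x":-42,"y":0,"z":-144,"ax":0,"ay":0.52,"az":0,"grip":85},{"x":-53,"y":0,"z":-180,"ax":0,"ay":0.65,"az":0,"grip":85}]' >/dev/null
python3 -c "
from h import *
st();togo([437,-158,130],[-np.pi/2,0,-1.174])"
```

```text
shift [ -98.6   62.4 -321.6] turn [-0.     1.215 -0.003]
35.4 [476.9 -13.7 212.1] [-1.57   0.003 -0.609] F [ 0.1 -0.5  0.5] w 84.9 q [-0.37  0.47  0.49  2.03 -0.33  0.72 -0.28]
shift [  50.    81.8 -141.3] turn [ 0.     0.565 -0.003]
```

```bash
python3 -m jog '[{"x":13,"y":15,"z":-36,"ax":0,"ay":0.12,"az":0,"grip":85},{"x":26,"y":32,"z":-72,"ax":0,"ay":0.24,"az":0,"grip":60},{"x":38,"y":50,"z":-108,"ax":0,"ay":0.36,"az":0,"grip":60},{"x":50,"y":68,"z":-141,"ax":0,"ay":0.48,"az":0,"grip":60},{"x":50,"y":80,"z":-141,"ax":0,"ay":0.565,"az":0,"grip":60}]' >/dev/null
python3 -m jog '[{"x":0,"y":0,"z":0,"ax":0,"ay":0,"az":0,"grip":60},{"x":0,"y":0,"z":0,"ax":0,"ay":0,"az":0,"grip":60},{"x":0,"y":0,"z":0,"ax":0,"ay":0,"az":0,"grip":60},{"x":0,"y":0,"z":0,"ax":0,"ay":0,"az":0,"grip":60},{"x":0,"y":0,"z":0,"ax":0,"ay":0,"az":0,"grip":60}]' >/dev/null
python3 -c "
from h import *
st();togo([437,-158,60],[-np.pi/2,0,-1.174])
b=get_image('side');crop(b,220,170,360,300,'m1',5)"
```

```text
36.4 [ 438.5 -157.4  132.8] [-1.571  0.002 -1.169] F [-0.4 -0.2  0.1] w 60.0 q [-0.06  0.61  0.51  2.13 -0.58  0.54 -0.29]
shift [ 0.1 72.8 -1.7] turn [-0.     0.005 -0.002]
```

View pics/m1.png

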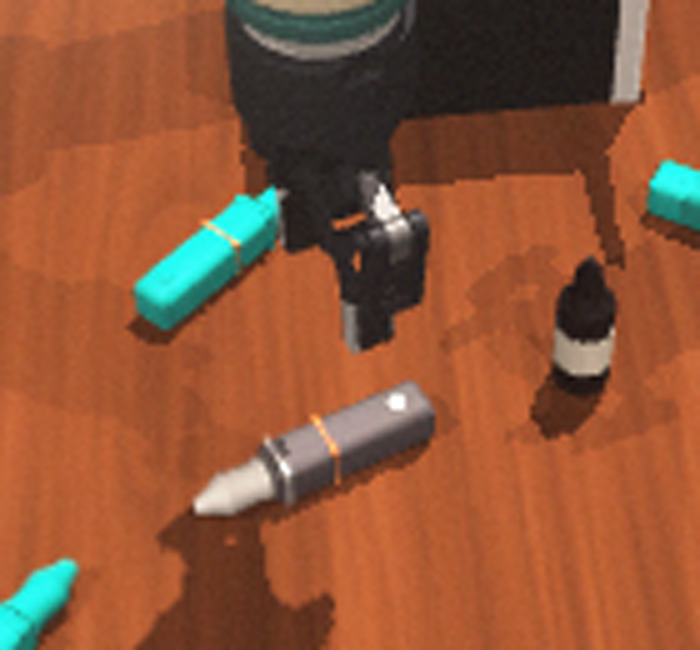

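```bash
python3 -m jog '[{"x":0,"y":25,"z":-1,"ax":0,"ay":0.005,"az":-0.002,"grip":60},{"x":0,"y":50,"z":-1,"ax":0,"ay":0.005,"az":-0.002,"grip":60},{"x":0,"y":75,"z":-1,"ax":0,"ay":0.005,"az":-0.002,"grip":60},{"x":0,"y":85,"z":-1,"ax":0,"ay":0.005,"az":-0.002,"grip":60},{"x":0,"y":85,"z":-1,"ax":0,"ay":0.005,"az":-0.002,"grip":60}]' >/dev/null
python3 -m jog '[{"x":0,"y":0,"z":0,"ax":0,"ay":0,"az":0,"grip":60},{"x":0,"y":0,"z":0,"ax":0,"ay":0,"az":0,"grip":60},{"x":0,"y":0,"z":0,"ax":0,"ay":0,"az":0,"grip":60},{"x":0,"y":0,"z":0,"ax":0,"ay":0,"az":0,"grip":60},{"x":0,"y":0,"z":0,"ax":0,"ay":0,"az":0,"grip":60}]' >/dev/null
python3 -c "
from h import *
st();togo([437,-158,16],[-np.pi/2,0,-1.174])
b=get_image('side');crop(b,220,170,360,300,'m2',5)"
```

```text
37.45 [ 437.2 -158.2   47.7] [-1.571 -0.    -1.176] F [ 0.1  0.8 -0.5] w 59.9 q [ 0.08  0.75  0.31  2.17 -0.73  0.32 -0.16]
shift [-0.3 31.7 -0. ] turn [ 0.    -0.002  0.   ]
```

View pics/m2.png

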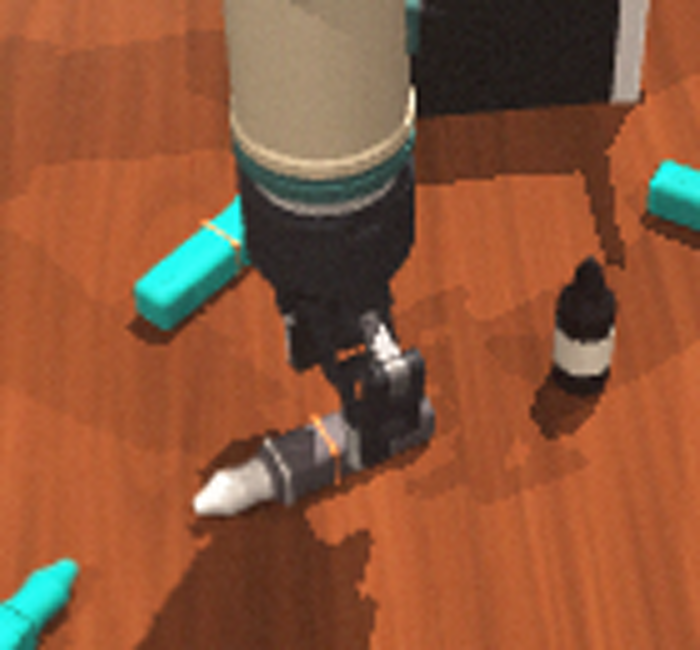

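```bash
python3 -m jog '[{"x":0,"y":5,"z":0,"ax":0,"ay":0,"az":0,"grip":60},{"x":0,"y":10,"z":0,"ax":0,"ay":0,"az":0,"grip":60},{"x":0,"y":10,"z":0,"ax":0,"ay":0,"az":0,"grip":60},{"x":0,"y":10,"z":0,"ax":0,"ay":0,"az":0,"grip":60}]' >/dev/null
python3 -c "
from h import *
st();togo([437,-158,16],[-np.pi/2,0,-1.174])"
```

```text
37.9 [ 436.6 -158.3   37. ] [-1.572e+00  1.000e-03 -1.176e+00] F [ 0.7 -0.4 -0. ] w 59.8 q [ 0.09  0.77  0.29  2.18 -0.75  0.3  -0.15]
shift [-0.1 21.   0.5] turn [ 0.001 -0.002 -0.001]
```

```bash
python3 -m jog '[{"x":0,"y":3,"z":0,"ax":0,"ay":0,"az":0,"grip":60},{"x":0,"y":6,"z":0,"ax":0,"ay":0,"az":0,"grip":60},{"x":0,"y":9,"z":0,"ax":0,"ay":0,"az":0,"grip":60},{"x":0,"y":12,"z":0,"ax":0,"ay":0,"az":0,"grip":60},{"x":0,"y":12,"z":0,"ax":0,"ay":0,"az":0,"grip":60}]' >/dev/null
python3 -c "
from h import *
print(read_state()['qpos'][5]);st();togo([437,-158,16],[-np.pi/2,0,-1.174])
b=get_image('side');crop(b,230,200,330,290,'m3',7)"
```

```text
0.26732581309908576
38.4 [ 436.6 -158.2   24.9] [-1.572e+00  1.000e-03 -1.176e+00] F [-0.7 -0.5 -0. ] w 59.5 q [ 0.11  0.79  0.27  2.18 -0.79  0.27 -0.11]
shift [-0.   8.9  0.4] turn [ 0.001 -0.002 -0.001]
```

View pics/m3.png

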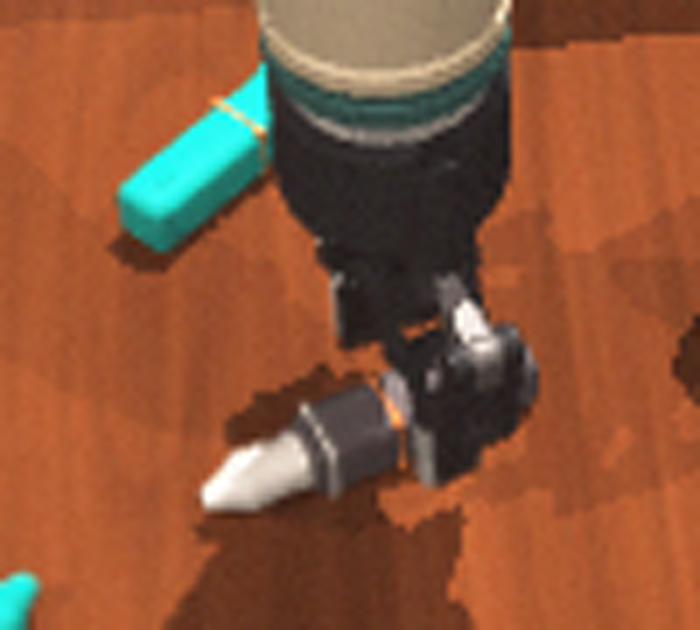

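```bash
python3 -m jog '[{"x":0,"y":1,"z":0,"ax":0,"ay":0,"az":0,"grip":60},{"x":0,"y":2,"z":0,"ax":0,"ay":0,"az":0,"grip":60},{"x":0,"y":3,"z":0,"ax":0,"ay":0,"az":0,"grip":60},{"x":0,"y":4,"z":0,"ax":0,"ay":0,"az":0,"grip":60},{"x":0,"y":5,"z":0,"ax":0,"ay":0,"az":0,"grip":60}]' >/dev/null
python3 -m jog '[{"x":0,"y":0,"z":0,"ax":0,"ay":0,"az":0,"grip":15},{"x":0,"y":0,"z":0,"ax":0,"ay":0,"az":0,"grip":15},{"x":0,"y":0,"z":0,"ax":0,"ay":0,"az":0,"grip":15},{"x":0,"y":0,"z":0,"ax":0,"ay":0,"az":0,"grip":15},{"x":0,"y":0,"z":0,"ax":0,"ay":0,"az":0,"grip":15}]'
python3 -c "
from h import *
print(read_state()['qpos'][5]);st()
b=get_image('side');crop(b,230,200,330,290,'m4',7)"
```

```text
clock: 39.45
eef_pos: [436.8, -158.2, 20.6]
tool_rot: [-1.571, 0.0, -1.176]
force: [-0.5, 0.8, 6.0]
width: 24.3
0.2588157738767418
39.45 [ 436.8 -158.2   20.6] [-1.571  0.    -1.176] F [-0.5  0.8  6. ] w 24.3 q [ 0.11  0.8   0.26  2.18 -0.81  0.26 -0.08]
```

View pics/m4.png

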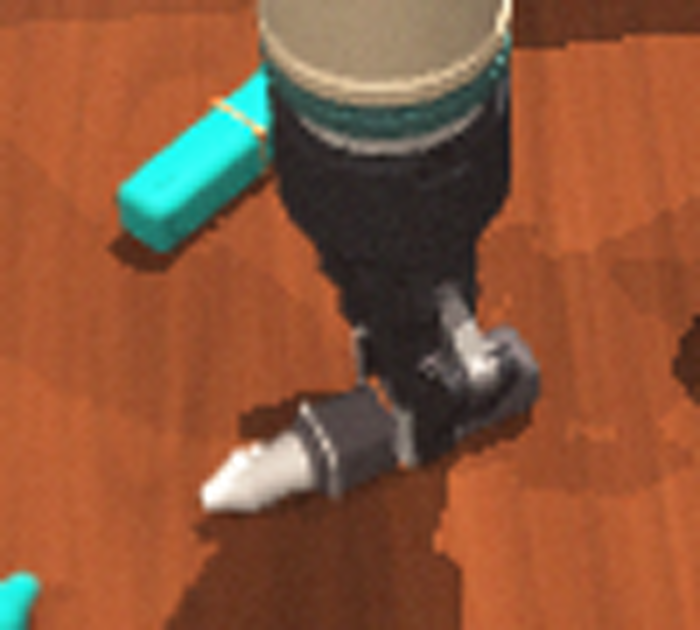

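```bash
python3 -m jog '[{"x":0,"y":-10,"z":0,"ax":0,"ay":0,"az":0,"grip":15},{"x":0,"y":-40,"z":0,"ax":0,"ay":0,"az":0,"grip":15},{"x":0,"y":-80,"z":0,"ax":0,"ay":0,"az":0,"grip":15},{"x":0,"y":-130,"z":0,"ax":0,"ay":0,"az":0,"grip":15},{"x":0,"y":-180,"z":0,"ax":0,"ay":0,"az":0,"grip":15}]' 
python3 -c "
from h import *
st();b=get_image('side');crop(b,230,140,350,260,'m5',6);togo([480,0,205],[-np.pi/2,0,-1.3])"
```

```text
clock: 40.0
eef_pos: [436.0, -157.9, 202.1]
tool_rot: [-1.573, 0.001, -1.177]
force: [2.7, -0.2, -2.4]
width: 24.2
40.0 [ 436.  -157.9  202.1] [-1.573e+00  1.000e-03 -1.177e+00] F [ 2.7 -0.2 -2.4] w 24.2 q [-0.2   0.52  0.7   2.07 -0.5   0.72 -0.35]
shift [-132.6    3.5   98.8] turn [-0.007  0.122  0.005]
```

View pics/m5.png

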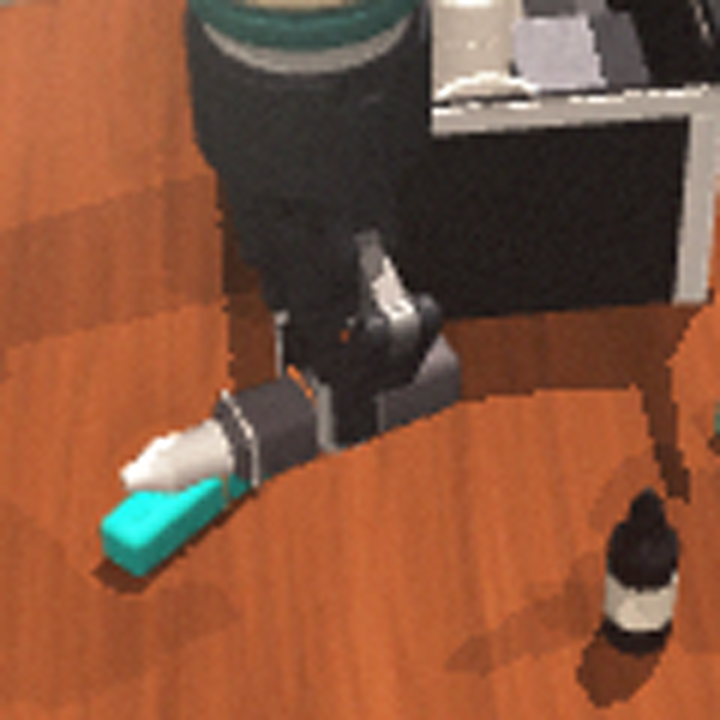

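```bash
python3 -m jog '[{"x":0,"y":0,"z":0,"ax":0,"ay":0,"az":0,"grip":15}]'>/dev/null; python3 -c "
from h import *
st();a=get_image('top');crop(a,140,160,240,245,'n1',8);b=get_image('side');crop(b,260,80,350,170,'n2',7)
c=np.array([520,226.5,0.]); th=.038
X=np.array([np.cos(th),np.sin(th),0]);Y=np.array([-np.sin(th),np.cos(th),0]);Z=np.array([0,0,1.])
for x in(-32,32):
  pts=[c+x*X+(87+y)*Y+z*Z for y,z in((-27,92),(-17.5,70),(17.5,70),(27,92))]
  print(((proj(a,pts)-[140,160])*8).round(0).tolist(),((proj(b,pts)-[260,80])*7).round(0).tolist())"
```

```text
40.15 [ 438.7 -158.6  203.2] [-1.566 -0.003 -1.175] F [-0.1  0.6 -1.8] w 24.7 q [-0.19  0.51  0.7   2.07 -0.5   0.72 -0.35]
[[363.0, 418.0], [358.0, 429.0], [263.0, 433.0], [213.0, 426.0]] [[249.0, 346.0], [248.0, 374.0], [241.0, 333.0], [238.0, 282.0]]
[[365.0, 239.0], [360.0, 253.0], [266.0, 259.0], [217.0, 248.0]] [[388.0, 336.0], [385.0, 365.0], [374.0, 324.0], [372.0, 273.0]]
```

View pics/n1.png

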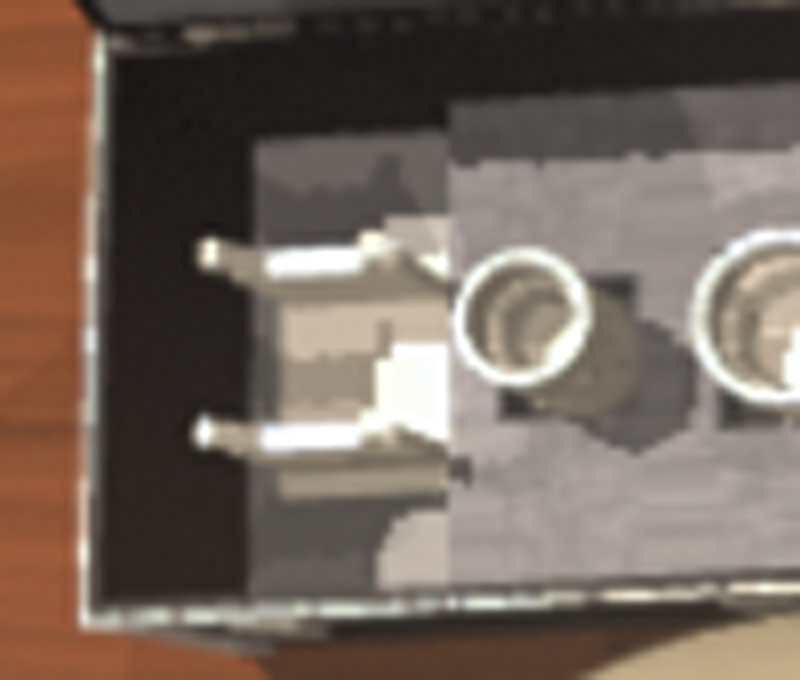

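View pics/n2.png

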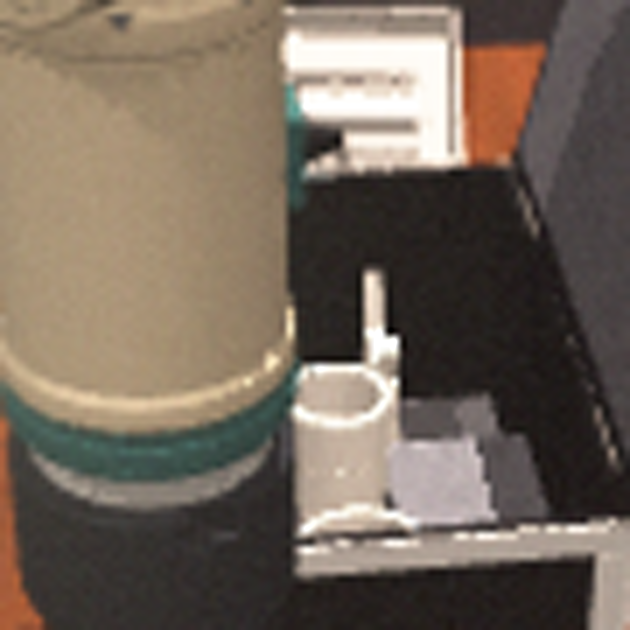

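```bash
python3 -c "
from h import *
togo([515.7,313,210],[-np.pi/2,0,-1.533])";  python3 -m jog '[{"x":-40,"y":-2,"z":26,"ax":0,"ay":0.03,"az":0,"grip":15},{"x":-80,"y":-4,"z":51,"ax":0,"ay":0.06,"az":0,"grip":15},{"x":-120,"y":-6,"z":77,"ax":0,"ay":0.1,"az":0,"grip":15},{"x":-160,"y":-6,"z":102,"ax":0,"ay":0.14,"az":0,"grip":15},{"x":-200,"y":-6,"z":127,"ax":0,"ay":0.18,"az":0,"grip":15}]' 
python3 -c "
from h import *
st();togo([515.7,313,215],[-np.pi/2,0,-1.533])"
```

```text
shift [-403.5   -9.5  254.3] turn [ 0.001  0.358 -0.001]
clock: 40.75
eef_pos: [476.0, 77.0, 204.6]
tool_rot: [-1.576, -0.0, -1.358]
force: [1.9, -0.3, -1.9]
width: 24.6
40.75 [476.   77.  204.6] [-1.576 -0.    -1.358] F [ 1.9 -0.3 -1.9] w 24.6 q [-0.75  0.57  0.79  2.03 -0.57  0.79 -0.97]
shift [-222.4  -10.9   88.5] turn [0.005 0.175 0.   ]
```

```bash
python3 -m jog '[{"x":-44,"y":-5,"z":18,"ax":0,"ay":0.03,"az":0,"grip":15},{"x":-88,"y":-10,"z":36,"ax":0,"ay":0.06,"az":0,"grip":15},{"x":-132,"y":-11,"z":54,"ax":0,"ay":0.1,"az":0,"grip":15},{"x":-170,"y":-11,"z":70,"ax":0,"ay":0.14,"az":0,"grip":15},{"x":-200,"y":-11,"z":82,"ax":0,"ay":0.175,"az":0,"grip":15}]' >/dev/null
python3 -m jog '[{"x":-10,"y":0,"z":4,"ax":0,"ay":0,"az":0,"grip":15},{"x":0,"y":0,"z":0,"ax":0,"ay":0,"az":0,"grip":15},{"x":0,"y":0,"z":0,"ax":0,"ay":0,"az":0,"grip":15},{"x":0,"y":0,"z":0,"ax":0,"ay":0,"az":0,"grip":15},{"x":0,"y":0,"z":0,"ax":0,"ay":0,"az":0,"grip":15}]' >/dev/null
python3 -c "
from h import *
st();togo([515.7,313,215],[-np.pi/2,0,-1.533])"
```

```text
41.75 [514.9 286.9 217.2] [-1.572 -0.    -1.533] F [ 1.   0.5 -1.8] w 24.7 q [-1.06  0.72  0.86  1.73 -0.64  0.99 -1.49]
shift [-26.    2.2   1.8] turn [ 0.001 -0.     0.   ]
```

```bash
python3 -m jog '[{"x":-12,"y":0,"z":1,"ax":0,"ay":0,"az":0,"grip":15},{"x":-24,"y":5,"z":2,"ax":0,"ay":0,"az":0,"grip":15},{"x":-26,"y":20,"z":2,"ax":0,"ay":0,"az":0,"grip":15},{"x":-26,"y":40,"z":2,"ax":0,"ay":0,"az":0,"grip":15},{"x":-26,"y":40,"z":2,"ax":0,"ay":0,"az":0,"grip":15}]' >/dev/null
python3 -m jog '[{"x":0,"y":0,"z":0,"ax":0,"ay":0,"az":0,"grip":15},{"x":0,"y":0,"z":0,"ax":0,"ay":0,"az":0,"grip":15},{"x":0,"y":0,"z":0,"ax":0,"ay":0,"az":0,"grip":15},{"x":0,"y":0,"z":0,"ax":0,"ay":0,"az":0,"grip":15},{"x":0,"y":0,"z":0,"ax":0,"ay":0,"az":0,"grip":15}]' >/dev/null
python3 -c "
from h import *
s=st();togo([515.7,313,98],[-np.pi/2,0,-1.533]);p=np.array(s['eef_pos'])
a=get_image('top');b=get_image('side');crop(a,120,130,240,245,'o1',6);crop(b,240,40,360,160,'o2',6)
print((proj(b,[p+[0,0,-7.6],p+[-45,0,-7.6],p+[45,0,-7.6]])-[240,40])*6)"
```

```text
42.75 [515.9 314.2 177.7] [-1.571  0.    -1.531] F [ 0.1 -0.2 -2.2] w 24.8 q [-1.06  0.78  0.82  1.73 -0.69  0.94 -1.5 ]
shift [ 1.3 79.7 -0.3] turn [ 0.     0.002 -0.   ]
[[385.31621611 376.06650513]
 [298.71409361 379.66481088]
 [471.41785708 372.61384719]]
```

View pics/o2.png

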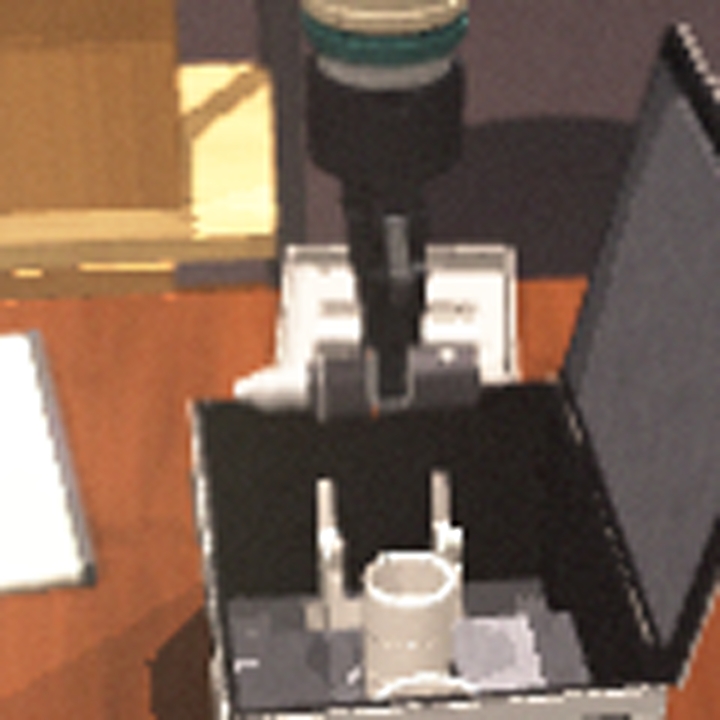

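View pics/o1.png

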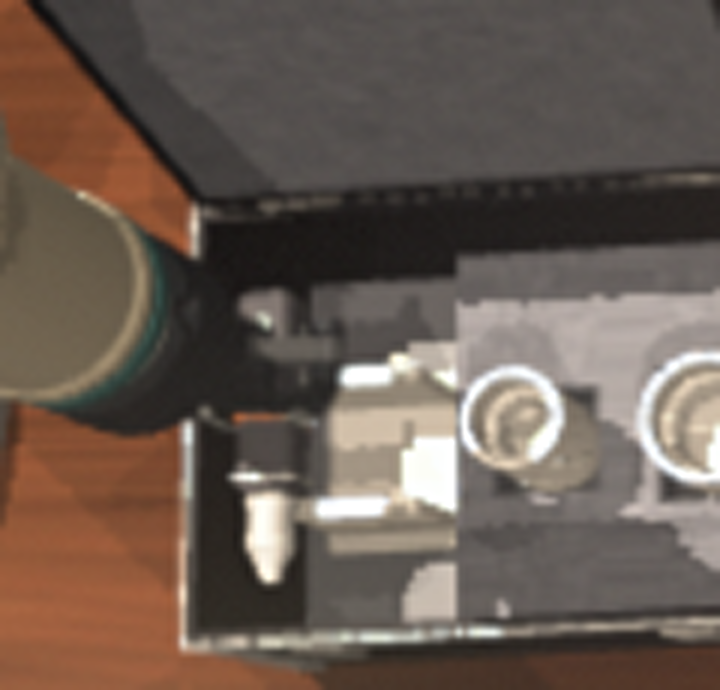

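```bash
python3 -m jog '[{"x":1,"y":15,"z":-2,"ax":0,"ay":0,"az":0,"grip":15},{"x":1,"y":35,"z":-2,"ax":0,"ay":0,"az":0,"grip":15},{"x":1,"y":52,"z":-2,"ax":0,"ay":0,"az":0,"grip":15},{"x":1,"y":62,"z":-2,"ax":0,"ay":0,"az":0,"grip":15},{"x":1,"y":62,"z":-2,"ax":0,"ay":0,"az":0,"grip":15}]' >/dev/null
python3 -m jog '[{"x":0,"y":0,"z":0,"ax":0,"ay":0,"az":0,"grip":15},{"x":0,"y":0,"z":0,"ax":0,"ay":0,"az":0,"grip":15},{"x":0,"y":0,"z":0,"ax":0,"ay":0,"az":0,"grip":15},{"x":0,"y":0,"z":0,"ax":0,"ay":0,"az":0,"grip":15},{"x":0,"y":0,"z":0,"ax":0,"ay":0,"az":0,"grip":15}]' >/dev/null
python3 -c "
from h import *
s=st();togo([514,313,90.6],[-np.pi/2,0,-1.533]);p=np.array(s['eef_pos'])
a=get_image('top');b=get_image('side');crop(a,130,150,240,245,'o3',7);crop(b,260,70,340,150,'o4',8)
print((proj(a,[p+[0,0,-7.6],p+[-45,0,5.4],p+[-82,0,-7.6]])-[130,150])*7)"
```

```text
43.85 [513.9 313.2 115.6] [-1.571  0.    -1.531] F [-0.8 -0.4 -1.8] w 24.3 q [-1.03  0.85  0.75  1.78 -0.77  0.83 -1.43]
shift [ 0.2 25.   0.1] turn [ 0.     0.002 -0.   ]
[[308.62000828 360.71118821]
 [290.22051341 468.70562217]
 [298.1450467  566.87068428]]
```

View pics/o3.png

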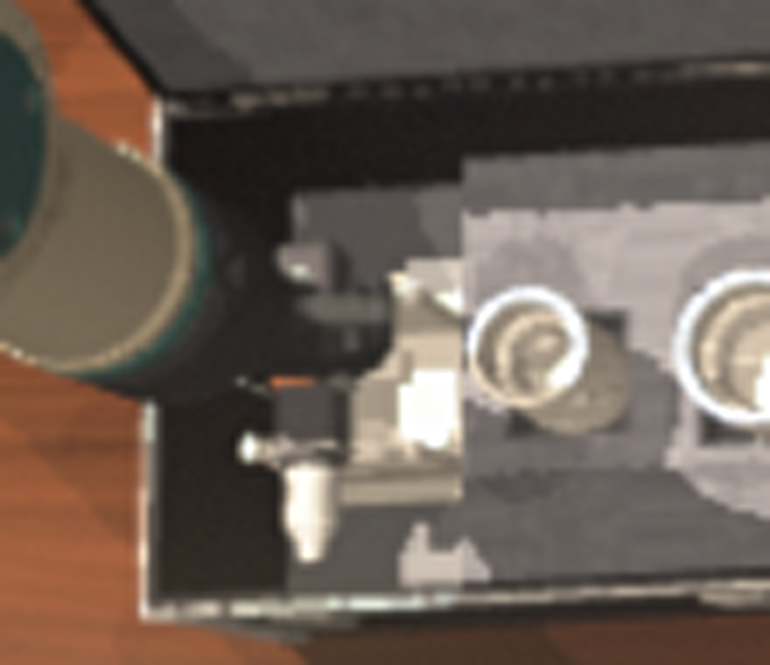

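View pics/o4.png

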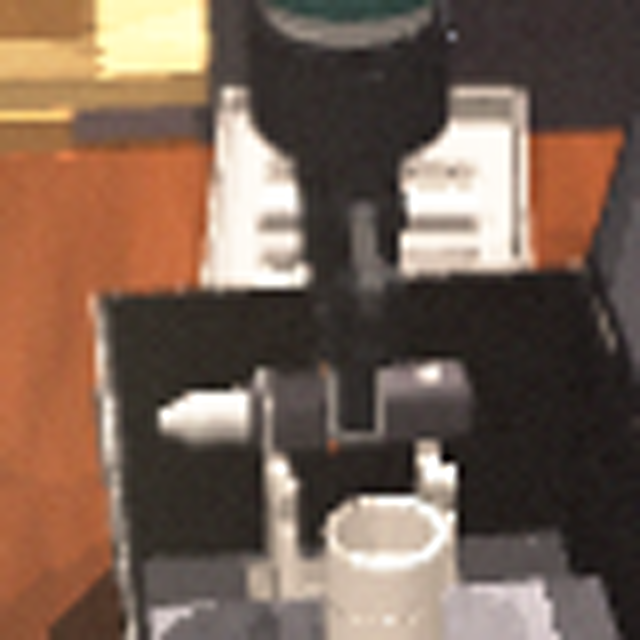

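```bash
python3 -m jog '[{"x":0,"y":5,"z":0,"ax":0,"ay":0,"az":0,"grip":15},{"x":0,"y":10,"z":0,"ax":0,"ay":0,"az":0,"grip":15},{"x":0,"y":15,"z":0,"ax":0,"ay":0,"az":0,"grip":15},{"x":0,"y":19,"z":0,"ax":0,"ay":0,"az":0,"grip":15},{"x":0,"y":19,"z":0,"ax":0,"ay":0,"az":0,"grip":15}]'
python3 -m jog '[{"x":0,"y":2,"z":0,"ax":0,"ay":0,"az":0,"grip":15},{"x":0,"y":4,"z":0,"ax":0,"ay":0,"az":0,"grip":15},{"x":0,"y":4,"z":0,"ax":0,"ay":0,"az":0,"grip":15}]'
```

```text
clock: 44.45
eef_pos: [513.2, 312.8, 95.3]
tool_rot: [-1.573, -0.001, -1.531]
force: [0.5, -0.3, -1.8]
width: 24.5
clock: 44.75
eef_pos: [513.6, 313.1, 92.0]
tool_rot: [-1.572, -0.0, -1.531]
force: [0.7, -0.6, -0.9]
width: 24.6
```

```bash
python3 -m jog '[{"x":0,"y":1,"z":0,"ax":0,"ay":0,"az":0,"grip":15},{"x":0,"y":1,"z":0,"ax":0,"ay":0,"az":0,"grip":15},{"x":0,"y":1,"z":0,"ax":0,"ay":0,"az":0,"grip":15}]'
python3 -m jog '[{"x":0,"y":1,"z":0,"ax":0,"ay":0,"az":0,"grip":15},{"x":0,"y":1,"z":0,"ax":0,"ay":0,"az":0,"grip":15},{"x":0,"y":1,"z":0,"ax":0,"ay":0,"az":0,"grip":15}]'
python3 -c "
from h import *
s=st()
b=get_image('side');crop(b,260,70,340,150,'o5',8)"
```

```text
clock: 45.05
eef_pos: [513.7, 313.1, 91.3]
tool_rot: [-1.572, -0.0, -1.531]
force: [0.1, -0.5, -2.1]
width: 24.5
clock: 45.35
eef_pos: [513.9, 313.1, 90.7]
tool_rot: [-1.571, 0.0, -1.531]
force: [-0.8, -0.1, 3.3]
width: 24.5
45.35 [513.9 313.1  90.7] [-1.571  0.    -1.531] F [-0.8 -0.1  3.3] w 24.5 q [-1.01  0.88  0.72  1.79 -0.8   0.79 -1.41]
```

View pics/o5.png

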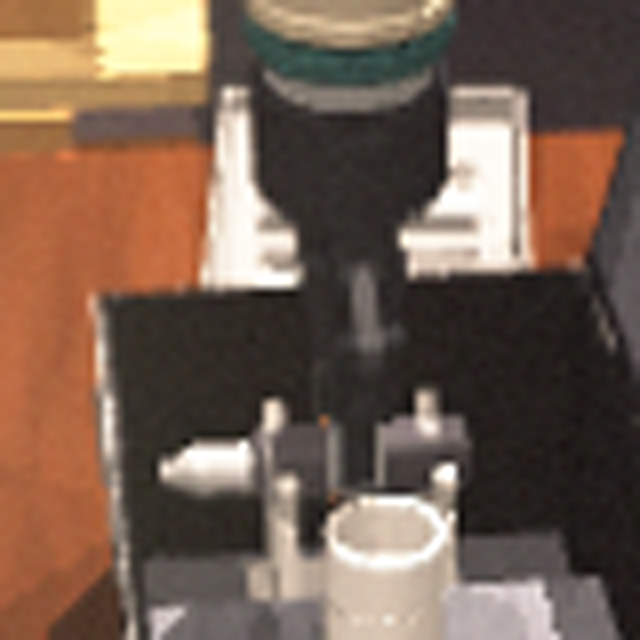

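```bash
python3 -m jog '[{"x":0,"y":-0.5,"z":0,"ax":0,"ay":0,"az":0,"grip":38},{"x":0,"y":-0.5,"z":0,"ax":0,"ay":0,"az":0,"grip":38},{"x":0,"y":-0.5,"z":0,"ax":0,"ay":0,"az":0,"grip":38},{"x":0,"y":-0.5,"z":0,"ax":0,"ay":0,"az":0,"grip":38}]'
python3 -m jog '[{"x":0,"y":-15,"z":0,"ax":0,"ay":0,"az":0,"grip":38},{"x":0,"y":-40,"z":0,"ax":0,"ay":0,"az":0,"grip":38},{"x":0,"y":-80,"z":0,"ax":0,"ay":0,"az":0,"grip":38},{"x":0,"y":-120,"z":0,"ax":0,"ay":0,"az":0,"grip":38},{"x":0,"y":-150,"z":0,"ax":0,"ay":0,"az":0,"grip":38}]'
python3 -c "
from h import *
s=st()
b=get_image('side');crop(b,240,50,360,170,'p1',6);a=get_image('top');crop(a,130,110,270,245,'p2',5)"
```

```text
clock: 45.8
eef_pos: [514.5, 310.5, 91.1]
tool_rot: [-1.571, -0.003, -1.533]
force: [-0.0, -5.3, 3.0]
width: 37.6
clock: 46.3
eef_pos: [514.7, 313.5, 244.2]
tool_rot: [-1.569, 0.001, -1.531]
force: [-0.6, 0.5, -0.2]
width: 37.9
46.3 [514.7 313.5 244.2] [-1.569e+00  1.000e-03 -1.531e+00] F [-0.6  0.5 -0.2] w 37.9 q [-1.1   0.71  0.88  1.67 -0.61  1.06 -1.55]
```

View pics/p1.png

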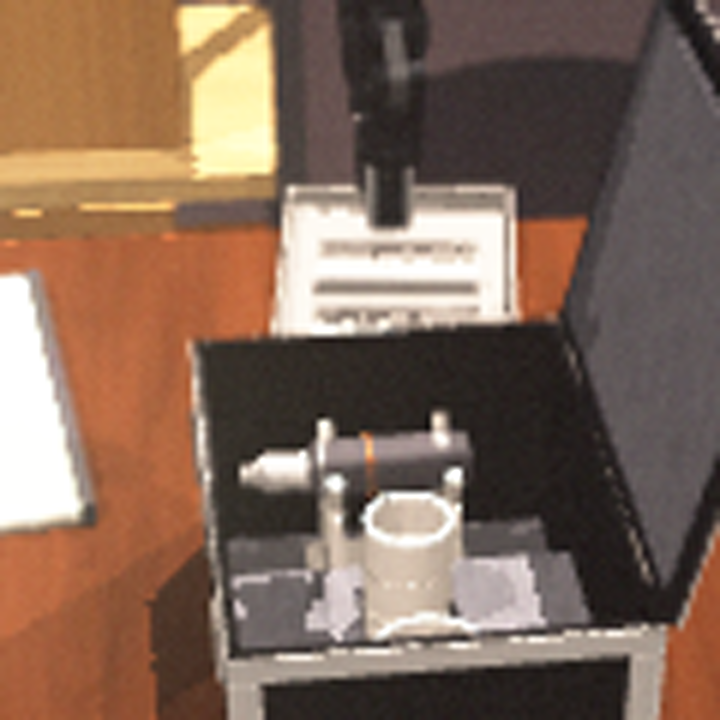

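View pics/p2.png

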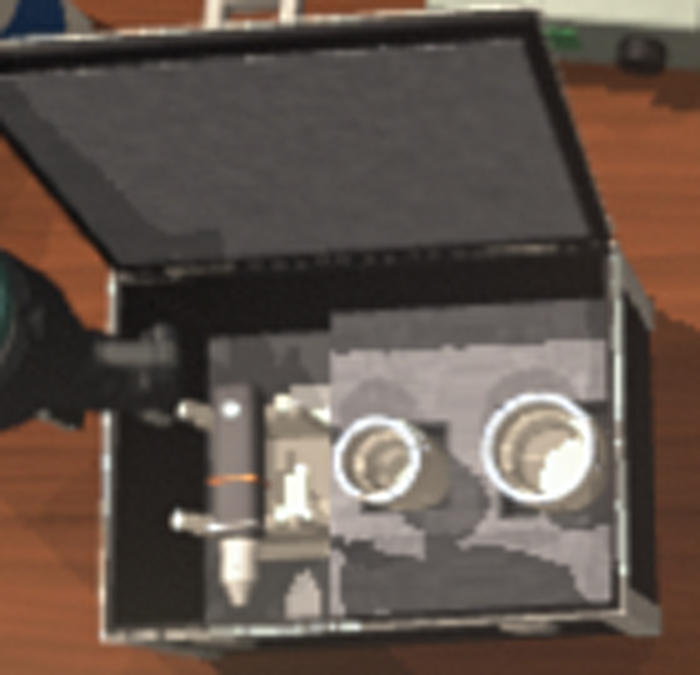

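```bash
python3 -m jog '[{"x":0,"y":-40,"z":0,"ax":0,"ay":0,"az":0,"grip":38},{"x":0,"y":-40,"z":0,"ax":0,"ay":0,"az":0,"grip":38},{"x":0,"y":-40,"z":0,"ax":0,"ay":0,"az":0,"grip":38},{"x":0,"y":-40,"z":0,"ax":0,"ay":0,"az":0,"grip":38},{"x":0,"y":-40,"z":0,"ax":0,"ay":0,"az":0,"grip":38}]'
python3 -c "
from h import *
import cv2
for n in('side','top'):
  d=get_image(n);i=cv2.imread(f'pics/{n}0.png');f=d['color'][:,:,::-1]
  cv2.imwrite(f'pics/z_{n}.png',f)"
```

```text
clock: 46.9
eef_pos: [513.1, 313.1, 279.6]
tool_rot: [-1.574, -0.001, -1.531]
force: [0.4, 0.4, 1.1]
width: 37.9
```

View pics/z_side.png

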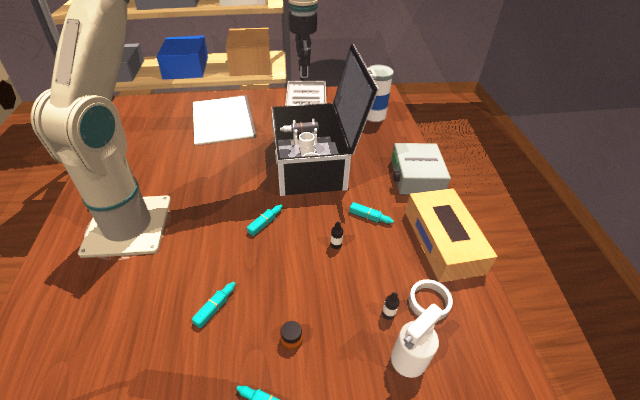

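View pics/z_top.png

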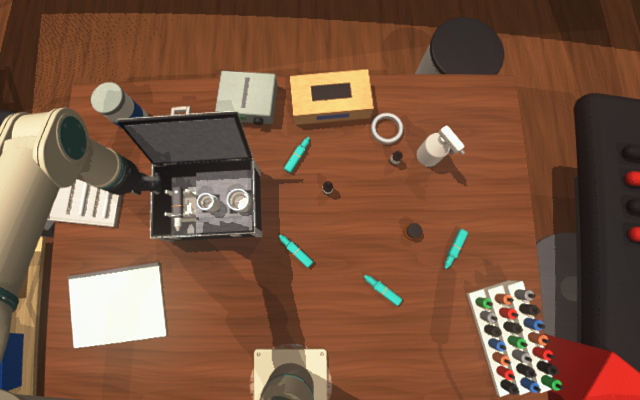

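Both views show the lid up and a cup stack of each size in the case. The pen lies in the cradle, at about (185,205) in the top view. No cups are left on the bench, and the ink bottles, balm, spray and tape are where they started.

```bash
python3 -c "
from cell import *
print(finish_job())"
```

```text
the job is handed in; nothing more can be done
None
```

The job is done and handed in at about 47 s of the 210 s allowed.

- **Lid:** I lifted it by the pull to about 1.79 rad and let go. It has stayed open on its stop in every picture since.
- **Cups:** Three were on the bench, one large and two small, and each is nested on the stack of its own size. Contact came at tool heights of 78.2, 67.1 and 93.6 mm, all within about 1 mm of the height predicted for fully home. I pressed each with about 30 N before releasing it.
- **Pen machine:** It lies in the cradle with the grip towards the case front. Contact came at 90.7 mm, against 90.6 predicted. The last pictures show it level, with the body reaching past both saddle plates.
- **Everything else:** In the last pictures no cups remain on the bench, and the ink bottles, balm, spray and tape look unmoved. I judged that by eye, not by measurement.

**Where checks disagreed or ran close:**
- The case centre came out about 2 mm different between measurements, within the calibration error.
- The first cup was gripped about 5 mm off centre, and I corrected for that when placing it.
- There was a 5 N sideways touch on the fingers as I released the pen.
- The sixth joint came down to 0.26 rad at the pen grasp, against its 0.23 limit.

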